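Unload a weighted glue-up of laser-cut parts

TASK

The glue has set, so take the press stack on the green cutting mat apart from the top down, one piece at a time, without shoving the pieces underneath out of place: first stand the steel weight in the rubber-floored steel tray, next lay the beech caul lengthways between the cheeks of its wooden rack, and then put the round plywood wheel in the blue tray and the brown bearing block in the yellow tray, in whichever order you like. Set every piece down flat on the floor of its tray or rack and let go of it; do not drop anything, and leave the glue bottle and the tape roll where they are.

Things in the scene. Friction and masses are not known exactly. Their poses are not given: they have to be found in the camera images.
- weight: Steel press weight, about 0.55 kg: a dark block 44 x 44 mm and 34 mm high with a small red knob on top (neck 12 mm thick and 10 mm high, knob 24 mm across and 14 mm high; 58 mm high in all). Origin at the centre of its underside, z up, x and y square to its sides. At the start it stands on the middle of the caul, its underside 39 mm above the table.
- caul: Caul (pressing board) of plain mid-brown beech, 36 mm wide (its x), 150 mm long (its y), 18 mm thick. Origin at the centre of its underside, z up. At the start it lies flat across the wheel and the bearing block, its underside 21 mm above the table; both parts stick out about 13 mm past each of its long sides.
- wheel: Round wheel laminated from pale birch plywood with dark laser-cut edges, 62 mm across, 18 mm thick, with a ring of six dark dots and one in the centre. Origin at the centre of its underside, z up. At the start it lies under one end of the caul on the cutting mat, which is 3 mm thick, 120 x 200 mm and fixed to the table.
- bearing_block: Rectangular bearing block laminated from dark brown MDF, 62 mm (its x) by 54 mm (its y), 18 mm thick, with a 16 mm hole down through its middle. Origin at the centre of its underside, z up. At the start it lies under the other end of the caul on the cutting mat, its 62 mm side across the caul and about 28 mm clear of the wheel.
- weight_tray: The weight's place: shallow square steel tray with a black rubber floor, 78 mm square outside, 72 mm inside, fixed to the table. Floor 4 mm above the table, rim 12 mm above the table. Origin at its centre on the table, z up, x and y square to its sides.
- caul_rack: The caul's place: pale wooden rack fixed to the table, base 72 mm wide (its x), 186 mm long (its y), 6 mm thick; the caul lies on the base. Each end has a U-shaped cheek up to 28 mm above the table: an end wall and two side walls reaching 32 mm in; the middle 122 mm of the long sides is open. Room between the cheeks 174 x 60 mm. Origin at its centre on the table, z up.
- blue_tray: The wheel's place: shallow square blue plastic tray, 96 mm square outside, 90 mm inside, fixed to the table. Floor 4 mm above the table, rim 12 mm above the table. Origin at its centre on the table, z up, x and y square to its sides.
- yellow_tray: The bearing block's place: shallow square yellow plastic tray, otherwise the same as the blue one: 96 mm square outside, 90 mm inside, floor 4 mm and rim 12 mm above the table, fixed. Origin at its centre on the table, z up.
- glue_bottle: Bystander: white glue bottle with a black nozzle, 60 mm across, 150 mm tall, standing loose beyond the work on the side away from the robot. Origin at the centre of its underside.
- tape_roll: Bystander: roll of cream masking tape lying flat, 84 mm across, 24 mm high, loose on the table. Origin at the centre of its underside.

How it is judged:
By the outcome, as a careful person would: the job done as asked, in the order asked, and still so for the second after the job is handed in, with the robot touching nothing.
It also fails if it takes over 120 s, if anything falls off the work surface, if the arm or the gripper's body presses on something with over 40 N, if the wrist force passes 120 N, or if a joint passes its speed limit or range.

ROBOT

A 6-joint arm with a two-finger parallel gripper is mounted at the origin on the work surface. World frame = base frame: x ahead of the robot, y to its left, z up, the work surface at z = 0. Lengths are in m, angles in rad, forces in N, time in s.
With the tool pointing down it reaches from about 0.35 to 0.975 m from the base axis. Payload 4.9 kg.
Tool frame: the origin (TCP) lies at the very end of the fingers, on their centre line; the grasp point (between the pads) lies 19 mm behind it (grasp_offset is the distance from the TCP to the grasp point, in m); x points along the fingers, y is the direction in which the jaws open and shut, and the axes are right-handed (so a half turn about x gives the same grasp; the last joint's range is limited). The gripper opens to 85 mm and grips with 20 to 120 N. Pads are 22 mm wide; open, the fingers measure 114 mm over their backs; the gripper's body (76 mm by 85 mm) begins 54 mm behind the grasp point. The pads swing forward as they close: fully open they stand 13 mm farther back than shut.
Start: joints at [1.201, 0.053, 1.613, -0, 1.476, -0.119], TCP at [0.155, 0.605, 0.231] pointing down, gripper open.
Joint ranges: [-3.01, 3.01], [-1.01, 2.22], [0.06, 2.58], [-1.02, 4.17], [0.09, 2.62], [-3.14, 3.14]. Speed limits (rad/s): [2.57, 2.57, 3.14, 3.14, 3.14, 3.14].

INTERFACE

Orientations are given as a rotation vector (axis times angle).
In Python, from station import get_obs, get_image, finish_job, grasp_offset gives the robot as it stands.
- The arm moves only by the tool move_arm, never from a script. Its argument "moves" is a list of rows, each a list of 6 numbers: the shift along the world's x, y, z scaled (see below), then the turn, a rotation vector about the world's x, y, z scaled (see below). A call has 1 to 8 rows; each row is the pose to reach, as a shift and turn from the pose commanded when the call began, turning the shorter way round; what a row does not reach only later rows make up. The controller multiplies each number of a shift by 0.12 m and each number of a turn by 2 pi rad. A row lasts 1/8 s, in which the tool goes at most 62.5 mm and 10.7 degrees, less where a joint would pass 70% of its speed; a pose out of reach is approached as far as the arm can. A call with a number of a shift or a turn outside -1 to 1 is refused whole. A call with a gripper value outside its range is refused whole. "gripper" is the closure, from 0 (fully open) to 1 (shut), set as the call begins (left out, the last holds). The fingers move at their own pace and stop on an object; "force" is the grip in N (left out, the last holds). Time passes only in rows, so rows that repeat a pose let the fingers close. It gives the time, the measured TCP pose, the force and the opening at its end, in the units of the state.
- get_obs(): the state, without advancing time (a new reading comes with each control period).
- get_image(name): name is "scene" or "top" or "wrist"; returns a dict with "frame" (420x560x3 uint8, red, green, blue), "fx", "fy", "cx", "cy" (pixels), "T" (4x4, takes a point from camera to world coordinates); the wrist camera has in their place "mount" (4x4, takes a point from camera to tool coordinates, whose origin is the TCP and whose axes are the tool frame's). Camera axes: x right, y up, looking along -z (the intrinsics and any distortion apply to the point x, -y, -z); pixel columns grow to the right and rows downward; lengths in m; the calibration is good to about 2 mm. A picture is of the moment at which its call begins: read the wrist's pose just before it. There is no depth.
- finish_job(): hands the job in, once; it reports no verdict.
The state is a dict: "t": time; "q": joint angles; "dq": joint speeds; "effort": joint torques, N m; "tool_pos": TCP position; "tool_rot": TCP orientation; "contact_force": force on the tool from outside, world axes, zero at the start; "wrist_torque": the same for the moment, N m; "opening": finger opening in m.
Only numpy, scipy, OpenCV 4.12 (cv2) and the standard library are available. Lean on these libraries where they do the work, as an engineer would, in place of code of your own. Each camera call takes 0.05 s, during which the arm holds its last target.

## Working session

There is one attempt and no reset: what is moved stays moved. The work goes in short steps, Python scripts to look and compute and a tool call to move; the robot and the scene stay as the last step left them, time stands still between calls to the robot, and variables do not carry over. Pictures are saved under pics/ and viewed, and the job is handed in when it is done.

Besides the shell and the picture viewer there is one more tool, called after "Request:" by a JSON object that holds its "api" and its "payload". move_arm: Moves the arm, as the interface text tells. Its arguments: {"type":"object","properties":{"moves":{"type":"array","items":{"type":"array","items":{"type":"number","minimum":-1,"maximum":1}}},"gripper":{"type":"number"},"force":{"type":"number"}},"required":["moves"]}

```bash
ls; mkdir -p pics; python3 - <<'E'
from station import *
import cv2,numpy as np
o=get_obs();print(o, grasp_offset)
for n in("scene","top","wrist"):
    i=get_image(n);cv2.imwrite(f"pics/{n}0.png",i["frame"][:,:,::-1]);print(n,{k:(np.round(v,4).tolist() if k!="frame" else v.shape) for k,v in i.items()})
E
```

```text
pics
{'t': 0.0, 'q': array([ 1.20099193e+00,  5.33532920e-02,  1.61427629e+00,  4.00182551e-05,
        1.47596690e+00, -1.18986885e-01]), 'dq': array([-3.71094228e-05,  8.99721832e-04, -6.73738575e-04, -6.66172737e-04,
       -3.36459590e-03, -4.23149673e-04]), 'effort': array([ 1.92663215e-04, -3.93698072e+01, -3.70165980e+01, -1.54681502e-04,
        7.30950764e-03, -8.22176077e-06]), 'tool_pos': array([0.15488309, 0.60488056, 0.23007579]), 'tool_rot': array([ 0.19539257,  1.56233648, -0.19843827]), 'contact_force': array([-0.18863927,  0.17405823,  0.8392737 ]), 'wrist_torque': array([-0.02297324,  0.0440156 ,  0.00258396]), 'opening': 0.08540052344390385} 0.0187
scene {'frame': (420, 560, 3), 'fx': 393.6189, 'fy': 393.6189, 'cx': 275.6951, 'cy': 208.366, 'T': [[-0.8742, -0.4086, 0.2623, 0.8511], [0.4855, -0.7248, 0.4889, 0.4639], [-0.0096, 0.5548, 0.832, 0.8475], [0.0, 0.0, 0.0, 1.0]]}
top {'frame': (420, 560, 3), 'fx': 463.297, 'fy': 463.297, 'cx': 282.0269, 'cy': 210.3484, 'T': [[0.0039, 0.9966, -0.0822, 0.4882], [-1.0, 0.0035, -0.0061, -0.0135], [-0.0058, 0.0822, 0.9966, 1.2423], [0.0, 0.0, 0.0, 1.0]]}
wrist {'frame': (420, 560, 3), 'fx': 306.7565, 'fy': 306.7565, 'cx': 276.46, 'cy': 208.8083, 'mount': [[0.0007, 0.2676, -0.9635, -0.1429], [1.0, 0.0004, 0.0008, 0.0003], [0.0006, -0.9635, -0.2676, -0.0689], [0.0, 0.0, 0.0, 1.0]]}
```

View pics/top0.png

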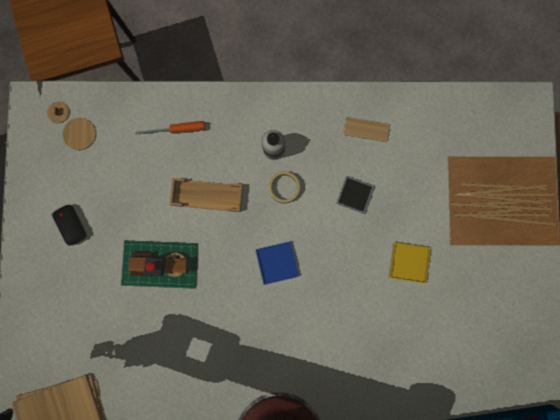

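View pics/scene0.png

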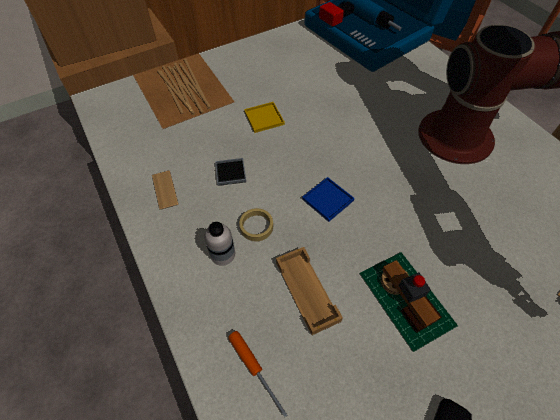

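View pics/wrist0.png

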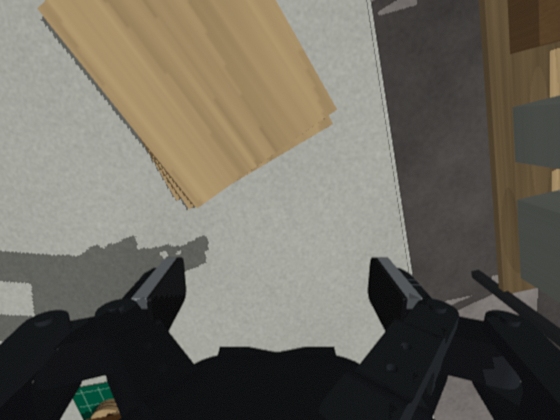

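```bash
cat > h.py <<'E'
from station import *
import cv2,numpy as np
from scipy.spatial.transform import Rotation as R
def camT(n,i,o=None):
    if n!="wrist": return i["T"]
    T=np.eye(4);T[:3,:3]=R.from_rotvec(o["tool_rot"]).as_matrix();T[:3,3]=o["tool_pos"]
    return T@i["mount"]
def p2w(i,T,uv,z):
    uv=np.atleast_2d(np.array(uv,float))
    d=np.c_[(uv[:,0]-i["cx"])/i["fx"],-(uv[:,1]-i["cy"])/i["fy"],-np.ones(len(uv))]@T[:3,:3].T
    s=(z-T[2,3])/d[:,2]
    return T[:3,3]+s[:,None]*d
def w2p(i,T,P):
    P=np.atleast_2d(np.array(P,float));c=(P-T[:3,3])@T[:3,:3]
    return np.c_[i["cx"]+i["fx"]*c[:,0]/-c[:,2], i["cy"]-i["fy"]*c[:,1]/-c[:,2]]
def snap(n,name,scale=1,crop=None):
    o=get_obs();i=get_image(n);f=i["frame"][:,:,::-1]
    np.savez(f"pics/{name}.npz",T=camT(n,i,o),**{k:v for k,v in i.items() if k!="T"})
    if crop: f=f[crop[1]:crop[3],crop[0]:crop[2]]
    if scale!=1: f=cv2.resize(f,None,fx=scale,fy=scale,interpolation=cv2.INTER_CUBIC)
    cv2.imwrite(f"pics/{name}.png",f); return i,camT(n,i,o)
def load(name):
    d=dict(np.load(f"pics/{name}.npz"));d={k:(v.item() if v.ndim==0 else v) for k,v in d.items()};return d,d["T"]
E
python3 - <<'E'
from h import *
i,T=snap("top","topA")
f=i["frame"]
cv2.imwrite("pics/c1.png",cv2.resize(f[80:310,50:450,::-1],None,fx=2,fy=2,interpolation=cv2.INTER_CUBIC))
cv2.imwrite("pics/c2.png",cv2.resize(f[150:300,110:255,::-1],None,fx=5,fy=4,interpolation=cv2.INTER_CUBIC)[:600])
hsv=cv2.cvtColor(f,cv2.COLOR_RGB2HSV)
for nm,lo,hi,z in(("blue",(105,120,50),(130,255,255),.012),("yellow",(20,150,80),(32,255,255),.012),("green",(60,80,20),(90,255,255),.003)):
    m=cv2.inRange(hsv,lo,hi);n,l,s,c=cv2.connectedComponentsWithStats(m)
    for k in range(1,n):
        if s[k,4]>300:
            pts=np.argwhere(l==k)[:,::-1].astype(np.float32)
            w=p2w(i,T,pts,z)[:,:2];r=cv2.minAreaRect(w.astype(np.float32));print(nm,s[k],c[k],r)
E
```

```text
blue [ 256  242   42   42 1243] [276.87851971 262.56637168] ((0.45138227939605713, 0.007128152996301651), (0.0925513282418251, 0.09299212694168091), 13.672391891479492)
yellow [ 390  242   41   41 1319] [409.58453374 262.20621683] ((0.45372679829597473, -0.3428833484649658), (0.09669516980648041, 0.094204843044281), 81.45561981201172)
green [ 122  241   76   47 1779] [159.21641372 263.9668353 ] ((0.44634076952934265, 0.3201942443847656), (0.19624865055084229, 0.11692608147859573), 88.02860260009766)
```

View pics/c1.png

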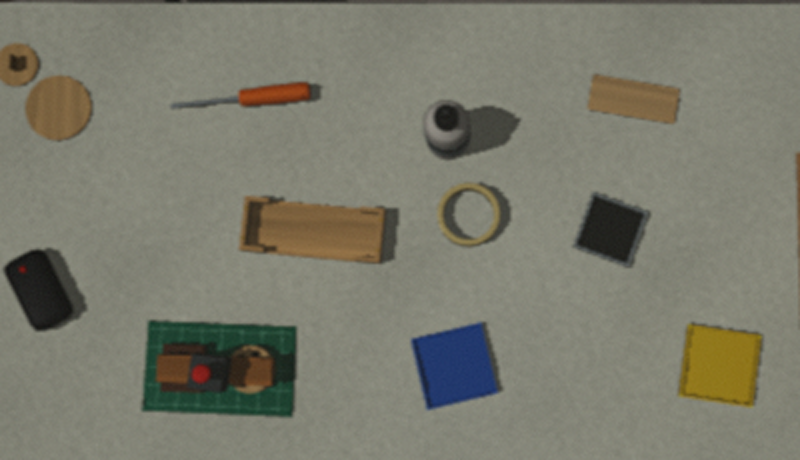

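View pics/c2.png

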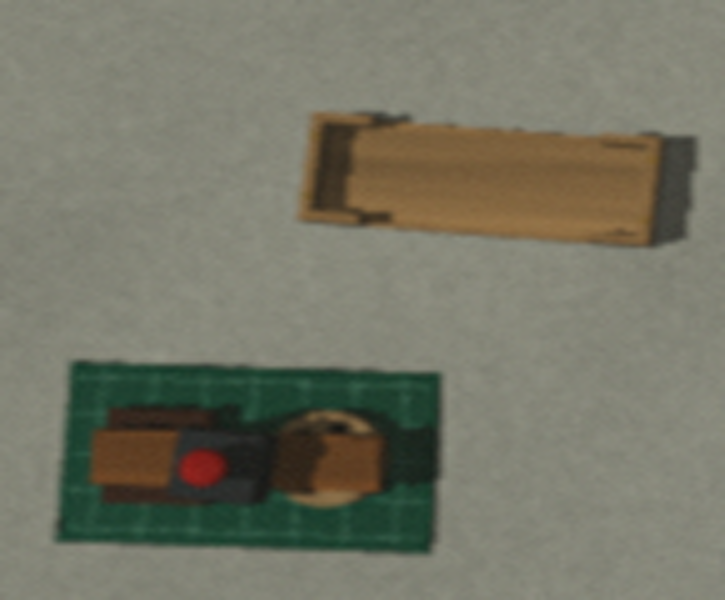

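```bash
python3 - <<'E'
from h import *
o=get_obs();M=R.from_rotvec(o["tool_rot"]).as_matrix();print(M.round(3))
i,T=load("topA")
# c1 crop: u=50+x/2, v=80+y/2 ; c2: u=110+x/5, v=150+y/4
c2=lambda x,y:(110+x/5,150+y/4); c1=lambda x,y:(50+x/2,80+y/2)
print("knob",p2w(i,T,[c2(202,467)],.09))
print("caul",p2w(i,T,[c2(95,429),c2(91,485),c2(384,433),c2(379,492)],.039))
print("rack base",p2w(i,T,[c2(316,112),c2(300,218),c2(662,135),c2(651,245)],.028))
print("wtray",p2w(i,T,[c1(595,193),c1(649,209),c1(630,266),c1(574,247)],.012))
print("tape,bottle",p2w(i,T,[c1(470,214)],.024),p2w(i,T,[c1(447,115)],.15))
a=np.deg2rad(88)
for L in (np.array([np.cos(a),np.sin(a),0]),):
  ac=np.array([np.sin(a),-np.cos(a),0])
  for s in(1,-1):
    y=s*ac;x=np.array([0,0,-1.]);z=np.cross(x,y);D=np.c_[x,y,z]
    rv=R.from_matrix(D@M.T).as_rotvec();print(s,rv,rv/2/np.pi)
E
```

```text
[[-0.     0.248  0.969]
 [-0.001  0.969 -0.248]
 [-1.    -0.001 -0.   ]]
knob [[0.4419781  0.31875281 0.09      ]]
caul [[0.46413861 0.38963286 0.039     ]
 [0.42814834 0.3905825  0.039     ]
 [0.46217156 0.23972734 0.039     ]
 [0.42429549 0.241521   0.039     ]]
rack base [[0.67325925 0.28252108 0.028     ]
 [0.60272966 0.28932798 0.028     ]
 [0.6584786  0.09895872 0.028     ]
 [0.58552094 0.10394895 0.028     ]]
wtray [[ 0.68118226 -0.18100617  0.012     ]
 [ 0.65980745 -0.25297552  0.012     ]
 [ 0.58328841 -0.22677779  0.012     ]
 [ 0.60842989 -0.15247872  0.012     ]]
tape,bottle [[ 0.65071206 -0.01369482  0.024     ]] [[0.75336813 0.01429848 0.15      ]]
1 [ 7.39786248e-04 -1.26782887e-03 -1.35490427e+00] [ 1.17740638e-04 -2.01781232e-04 -2.15639712e-01]
-1 [1.34494066e-03 7.84781467e-04 1.78668785e+00] [2.14053954e-04 1.24901850e-04 2.84360204e-01]
```

Request:
{"api": "move_arm", "payload": {"moves": [[0.4, -0.4, 0.2, 0, 0, -0.028], [0.8, -0.8, 0.4, 0, 0, -0.056], [0.96, -0.96, 0.6, 0, 0, -0.08]]}}

```text
t: 0.57
tool_pos: [0.2711, 0.4883, 0.3027]
tool_rot: [0.592, 1.488, -0.595]
contact_force: [-0.5, 0.6, -0.0]
opening: 0.0853
```

Request:
{"api": "move_arm", "payload": {"moves": [[0.4, -0.4, 0, 0, 0, -0.028], [0.8, -0.8, 0, 0, 0, -0.056], [0.96, -0.96, 0, 0, 0, -0.08]]}}

```text
t: 0.95
tool_pos: [0.387, 0.373, 0.3033]
tool_rot: [0.98, 1.339, -0.98]
contact_force: [0.2, 0.9, -0.1]
opening: 0.085
```

Request:
{"api": "move_arm", "payload": {"moves": [[0.25, -0.2, 0, 0, 0, -0.028], [0.49, -0.47, 0, 0, 0, -0.0556], [0.49, -0.47, 0, 0, 0, -0.0556], [0.49, -0.47, 0, 0, 0, -0.0556]]}}

```text
t: 1.45
tool_pos: [0.444, 0.3188, 0.3031]
tool_rot: [1.234, 1.194, -1.234]
contact_force: [0.0, 0.0, 0.5]
opening: 0.0853
```

```bash
python3 - <<'E'
from h import *
o=get_obs();print(o["tool_pos"],o["q"],o["t"]);snap("wrist","w1")
E
```

```text
[0.44397324 0.31883909 0.30311736] [ 4.86349597e-01 -1.67407056e-01  1.70568786e+00  5.51862487e-04
  1.60374510e+00  5.20010279e-01] 1.45
```

View pics/w1.png

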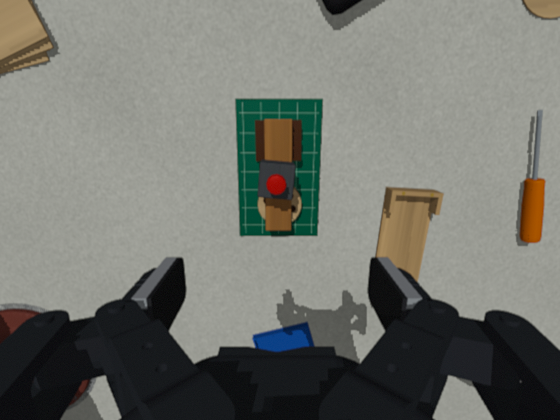

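Request:
{"api": "move_arm", "payload": {"moves": [[0, 0, -0.45, 0, 0, 0], [0, 0, -0.85, 0, 0, 0], [0, 0, -0.85, 0, 0, 0]]}}

```text
t: 1.88
tool_pos: [0.4408, 0.3181, 0.1965]
tool_rot: [1.226, 1.197, -1.241]
contact_force: [-0.0, -0.3, -0.5]
opening: 0.0857
```

```bash
python3 - <<'E'
from h import *
o=get_obs();print(o["tool_pos"],o["t"]);snap("wrist","w2",3,(190,60,380,260))
E
```

```text
[0.44080208 0.31811366 0.19645705] 1.875
```

View pics/w2.png

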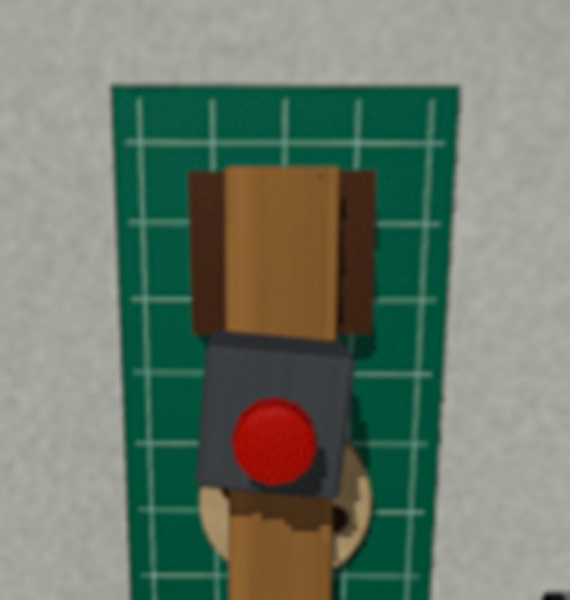

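```bash
python3 - <<'E'
from h import *
i,T=load("w2")
c=lambda *p:[(190+x/3,60+y/3) for x,y in p]
w=p2w(i,T,c((207,350),(353,357),(335,497),(198,488)),.073);print(w,w.mean(0))
e=[w[1]-w[0],w[2]-w[3],w[0]-w[3],w[1]-w[2]]
for v in e: print(np.linalg.norm(v),np.degrees(np.arctan2(v[1],v[0])))
print("knob",p2w(i,T,c((275,442)),.097))
q=p2w(i,T,c((225,166),(340,166),(337,340),(227,332)),.039);print("caul",q)
q=p2w(i,T,c((111,87),(460,87)),.003);print("mat",q,np.degrees(np.arctan2(q[1,1]-q[0,1],q[1,0]-q[0,0])))
o=get_obs();print(o["tool_pos"],o["t"]);M=R.from_rotvec(o["tool_rot"]).as_matrix();print(M.round(4))
E
```

```text
[[0.42408917 0.34143061 0.073     ]
 [0.4666581  0.33803337 0.073     ]
 [0.46095166 0.29497739 0.073     ]
 [0.41928851 0.29910982 0.073     ]] [0.44274686 0.3183878  0.073     ]
0.04270427898839081 -4.562846183189128
0.04186759800950926 -5.664454595769592
0.04259219558687443 83.5283153107785
0.04343248939075441 82.4502885747928
knob [[0.44317547 0.31964453 0.097     ]]
caul [[0.43004428 0.39331708 0.039     ]
 [0.46588741 0.39213008 0.039     ]
 [0.46441356 0.33755473 0.039     ]
 [0.42845562 0.34132164 0.039     ]]
mat [[0.3905444  0.42118533 0.003     ]
 [0.50968678 0.41715217 0.003     ]] -1.938811198872121
[0.44274256 0.31898797 0.20007944] 1.925
[[-0.0032  0.9995 -0.0326]
 [-0.0015 -0.0326 -0.9995]
 [-1.     -0.0032  0.0016]]
```

Request:
{"api": "move_arm", "payload": {"moves": [[0, 0.005, -0.4, 0, 0, -0.0117], [0, 0.005, -0.8, 0, 0, -0.0117], [0, 0.005, -0.8, 0, 0, -0.0117], [0, 0.005, -0.8, 0, 0, -0.0117]]}}

```text
t: 2.42
tool_pos: [0.4463, 0.3206, 0.1091]
tool_rot: [1.292, 1.155, -1.283]
contact_force: [-0.2, -0.2, -0.1]
opening: 0.0854
```

```bash
python3 - <<'E'
from h import *
o=get_obs();print(o["tool_pos"],o["t"],R.from_rotvec(o["tool_rot"]).as_matrix().round(4));snap("wrist","w3")
E
```

```text
[0.44629244 0.32061079 0.10911774] 2.425 [[ 0.0048  0.9942 -0.1074]
 [ 0.0025 -0.1074 -0.9942]
 [-1.      0.0045 -0.003 ]]
```

View pics/w3.png

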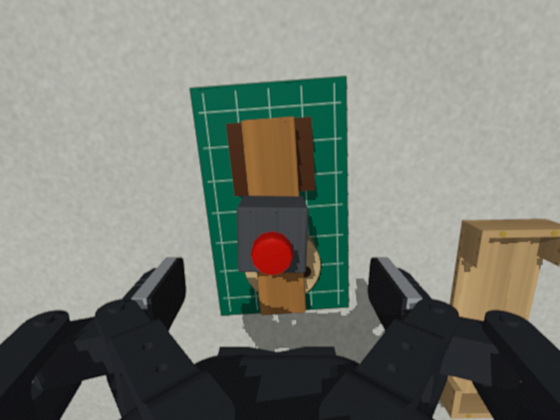

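Request:
{"api": "move_arm", "payload": {"moves": [[0, 0, -0.23, 0, 0, 0], [0, 0, -0.46, 0, 0, 0], [0, 0, -0.46, 0, 0, 0], [0, 0, -0.46, 0, 0, 0], [0, 0, -0.46, 0, 0, 0], [0, 0, -0.46, 0, 0, 0]]}}

```text
t: 3.22
tool_pos: [0.4451, 0.3197, 0.0515]
tool_rot: [1.29, 1.156, -1.286]
contact_force: [0.3, 0.4, 0.3]
opening: 0.0857
```

```bash
python3 - <<'E'
from h import *
o=get_obs();print(o["tool_pos"],o["t"],R.from_rotvec(o["tool_rot"]).as_matrix().round(4));snap("wrist","w4")
snap("scene","s4",4,(340,240,480,370))
E
```

```text
[0.44508664 0.31967344 0.05145396] 3.225 [[ 0.0019  0.9942 -0.1079]
 [ 0.0011 -0.1079 -0.9942]
 [-1.      0.0018 -0.0013]]
```

View pics/w4.png

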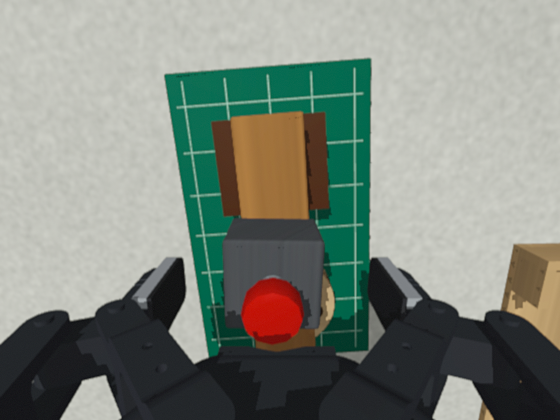

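View pics/s4.png

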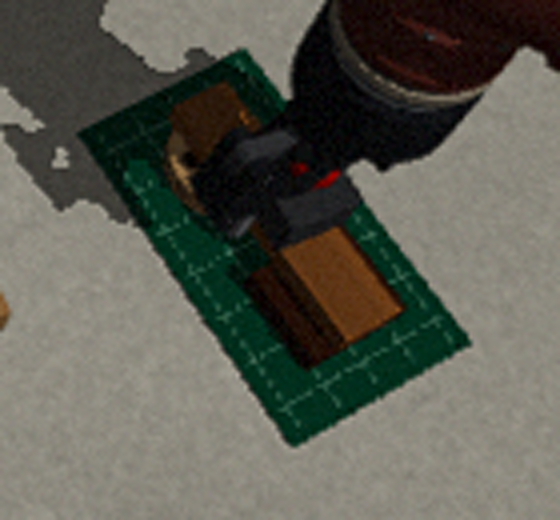

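Request:
{"api": "move_arm", "payload": {"moves": [[-0.011, 0, 0, 0, 0, 0], [-0.011, 0, 0, 0, 0, 0], [-0.011, 0, 0, 0, 0, 0]]}}

```text
t: 3.7
tool_pos: [0.4429, 0.3192, 0.05]
tool_rot: [1.288, 1.156, -1.289]
contact_force: [0.3, 0.1, 0.5]
opening: 0.0851
```

Request:
{"api": "move_arm", "payload": {"moves": [[0, 0, 0, 0, 0, 0], [0, 0, 0, 0, 0, 0], [0, 0, 0, 0, 0, 0], [0, 0, 0, 0, 0, 0], [0, 0, 0, 0, 0, 0], [0, 0, 0, 0, 0, 0]], "gripper": 1, "force": 50}}

```text
t: 4.45
tool_pos: [0.4434, 0.3193, 0.0504]
tool_rot: [1.289, 1.156, -1.288]
contact_force: [2.0, 0.9, 0.8]
opening: 0.0431
```

```bash
python3 - <<'E'
from h import *
o=get_obs();print(o["tool_pos"],o["t"],o["opening"],o["contact_force"]);snap("wrist","w5")
E
```

```text
[0.44342625 0.31934177 0.05040189] 4.45 0.04310319227276111 [1.95992911 0.89498343 0.82814438]
```

View pics/w5.png

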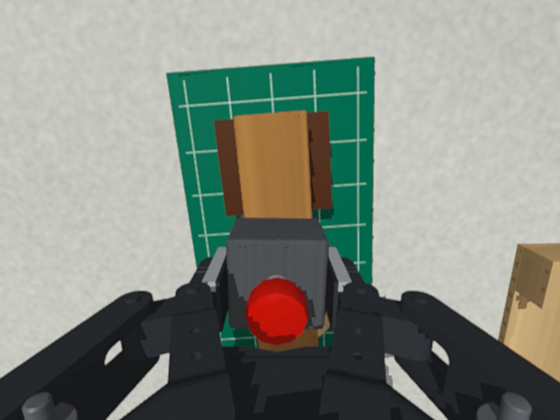

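Request:
{"api": "move_arm", "payload": {"moves": [[0, 0, 0.05, 0, 0, 0], [0, 0, 0.15, 0, 0, 0], [0, 0, 0.4, 0, 0, 0], [0, 0, 0.7, 0, 0, 0], [0, 0, 1, 0, 0, 0], [0, 0, 1, 0, 0, 0]]}}

```text
t: 5.25
tool_pos: [0.4447, 0.3203, 0.1738]
tool_rot: [1.294, 1.155, -1.282]
contact_force: [-0.6, 0.9, -6.0]
opening: 0.0433
```

```bash
python3 - <<'E'
from h import *
o=get_obs();print(o["tool_pos"],o["t"],o["opening"],o["contact_force"]);snap("wrist","w6")
E
```

```text
[0.44471896 0.32026408 0.17382989] 5.25 0.043288114993395695 [-0.61108186  0.92643666 -5.96618115]
```

View pics/w6.png

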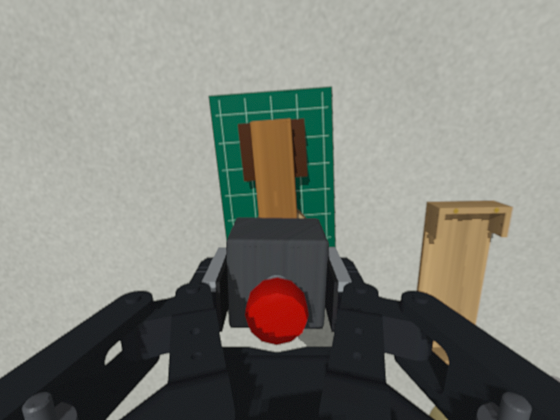

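Request:
{"api": "move_arm", "payload": {"moves": [[0.1, -0.3, 0, 0, 0, -0.01], [0.2, -0.65, 0, 0, 0, -0.02], [0.3, -1, 0, 0, 0, -0.0356]]}}

```text
t: 5.68
tool_pos: [0.4772, 0.1977, 0.1666]
tool_rot: [1.447, 1.034, -1.456]
contact_force: [1.0, -0.2, -6.7]
opening: 0.0434
```

Request:
{"api": "move_arm", "payload": {"moves": [[0.1, -0.35, 0, 0, 0, 0], [0.2, -0.7, 0, 0, 0, 0], [0.3, -1, 0, 0, 0, 0]]}}

```text
t: 6.05
tool_pos: [0.5132, 0.0777, 0.1666]
tool_rot: [1.446, 1.037, -1.454]
contact_force: [0.1, 0.4, -6.0]
opening: 0.0429
```

Request:
{"api": "move_arm", "payload": {"moves": [[0.1, -0.35, 0, 0, 0, 0], [0.2, -0.7, 0, 0, 0, 0], [0.3, -1, 0, 0, 0, 0]]}}

```text
t: 6.42
tool_pos: [0.5492, -0.0419, 0.1665]
tool_rot: [1.447, 1.038, -1.454]
contact_force: [-0.1, 0.7, -5.4]
opening: 0.0436
```

Request:
{"api": "move_arm", "payload": {"moves": [[0.2, -0.35, 0, 0, 0, 0], [0.4, -0.7, 0, 0, 0, 0], [0.54, -0.7, 0, 0, 0, 0], [0.54, -0.7, 0, 0, 0, 0], [0.54, -0.7, 0, 0, 0, 0]]}}

```text
t: 7.05
tool_pos: [0.6142, -0.124, 0.1677]
tool_rot: [1.447, 1.038, -1.452]
contact_force: [-0.7, -0.3, -6.5]
opening: 0.0433
```

```bash
python3 - <<'E'
from h import *
o=get_obs();print(o["tool_pos"],o["t"],o["opening"],o["contact_force"],R.from_rotvec(o["tool_rot"]).as_matrix().round(4));snap("wrist","w7");snap("top","t7",4,(300,150,440,290))
E
```

```text
[ 0.61415823 -0.12396033  0.16768049] 7.05 0.043282639393557316 [-0.68341328 -0.25317488 -6.52624813] [[-4.200e-03  9.456e-01 -3.253e-01]
 [ 1.400e-03 -3.253e-01 -9.456e-01]
 [-1.000e+00 -4.500e-03  1.000e-04]]
```

View pics/w7.png

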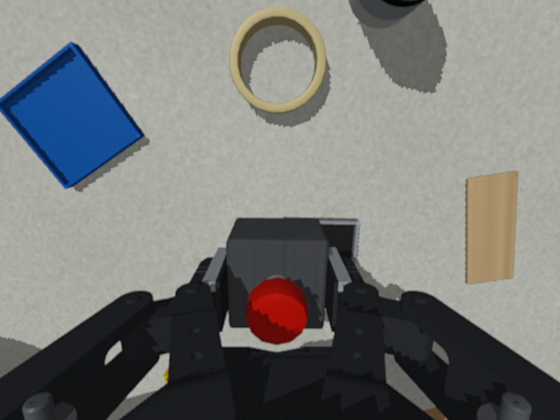

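View pics/t7.png

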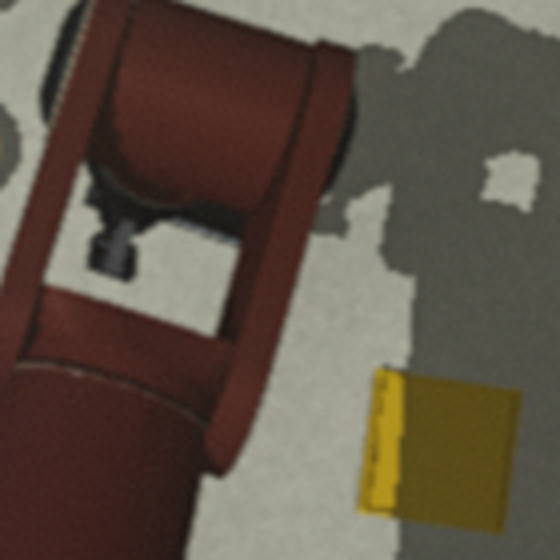

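```bash
python3 - <<'E'
from h import *
i,T=load("w7")
c=p2w(i,T,[(358,218.5),(285,218.5),(354,262)],.012);print(c)
a=np.arctan2(-.3253,.9456);J=np.array([np.cos(a),np.sin(a)]);L=np.array([-J[1],J[0]])
print("centre",c[0,:2]-.039*J-.039*L, J,L)
# check vs blue tray + top
b=p2w(i,T,[(72,43),(143,135),(68,187),(0,103)],.012);print("blue",b.mean(0))
from numpy import degrees,arctan2
for k in range(4):
    v=b[(k+1)%4]-b[k];print(np.linalg.norm(v),degrees(arctan2(v[1],v[0])))
E
```

```text
[[ 0.68258187 -0.17439452  0.012     ]
 [ 0.61227248 -0.15029427  0.012     ]
 [ 0.6660918  -0.21984293  0.012     ]]
centre [ 0.63301626 -0.19858647] [ 0.94560972 -0.32530334] [0.32530334 0.94560972]
blue [0.45364829 0.00711422 0.012     ]
0.095234087811247 -74.89107507071165
0.09510342795027632 -167.05568892173716
0.0929095429819879 102.5663617884141
0.09092156249273149 14.36775955109816
```

Request:
{"api": "move_arm", "payload": {"moves": [[0.08, -0.35, 0, 0, 0, 0], [0.146, -0.631, 0, 0, 0, 0], [0.146, -0.631, -0.3, 0, 0, 0], [0.146, -0.631, -0.6, 0, 0, 0], [0.146, -0.631, -0.83, 0, 0, 0], [0.146, -0.631, -0.83, 0, 0, 0]]}}

```text
t: 7.9
tool_pos: [0.6304, -0.1989, 0.0668]
tool_rot: [1.447, 1.041, -1.454]
contact_force: [-0.7, 0.8, -5.9]
opening: 0.0429
```

```bash
python3 - <<'E'
from h import *
o=get_obs();print(o["tool_pos"],o["t"],o["opening"],o["contact_force"],R.from_rotvec(o["tool_rot"]).as_matrix().round(4));snap("wrist","w8");snap("scene","s8",4,(180,110,310,230))
E
```

```text
[ 0.6303771  -0.19885528  0.06684284] 7.9 0.04288928414005902 [-0.65222633  0.79655555 -5.86450519] [[-6.900e-03  9.456e-01 -3.253e-01]
 [ 3.000e-03 -3.253e-01 -9.456e-01]
 [-1.000e+00 -7.500e-03 -6.000e-04]]
```

View pics/w8.png

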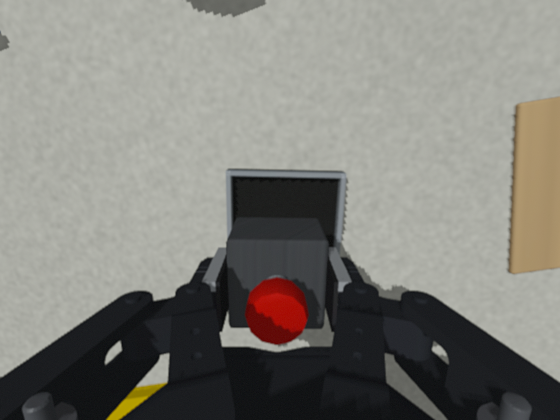

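View pics/s8.png

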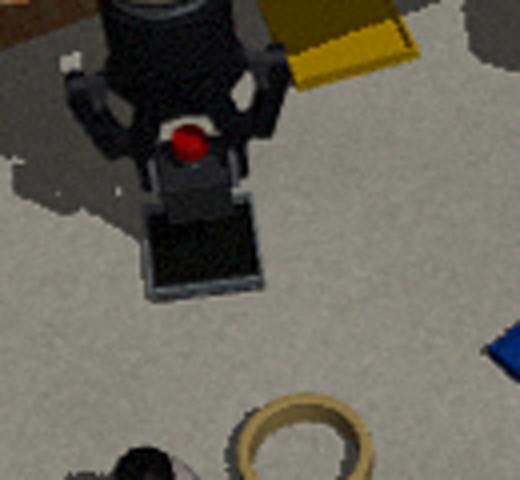

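```bash
python3 - <<'E'
from h import *
i,T=load("w8")
c=p2w(i,T,[(227,169),(347,171)],.012);v=c[1]-c[0];n=np.linalg.norm(v);a=np.arctan2(v[1],v[0]);print(c,n,np.degrees(a))
print("centre",c.mean(0)[:2]-.039*np.array([-np.sin(a),np.cos(a)]))
E
```

```text
[[ 0.6115783  -0.1504537   0.012     ]
 [ 0.68452493 -0.17686395  0.012     ]] 0.07758035903445695 -19.902736874314147
centre [ 0.63477506 -0.20032943]
```

Request:
{"api": "move_arm", "payload": {"moves": [[0.008, 0, -0.2, 0, 0, 0], [0.008, 0, -0.36, 0, 0, 0], [0.008, 0, -0.42, 0, 0, 0], [0.008, 0, -0.42, 0, 0, 0], [0.008, 0, -0.42, 0, 0, 0]]}}

```text
t: 8.62
tool_pos: [0.635, -0.2008, 0.0212]
tool_rot: [1.45, 1.032, -1.448]
contact_force: [-1.1, 0.3, -6.8]
opening: 0.0432
```

Request:
{"api": "move_arm", "payload": {"moves": [[0, 0, -0.015, 0, 0, 0], [0, 0, -0.025, 0, 0, 0], [0, 0, -0.025, 0, 0, 0], [0, 0, -0.025, 0, 0, 0]]}}

```text
t: 9.12
tool_pos: [0.6343, -0.2005, 0.0171]
tool_rot: [1.449, 1.034, -1.449]
contact_force: [0.2, 0.4, -6.9]
opening: 0.0431
```

Request:
{"api": "move_arm", "payload": {"moves": [[0, 0, -0.008, 0, 0, 0], [0, 0, -0.008, 0, 0, 0], [0, 0, -0.008, 0, 0, 0], [0, 0, -0.008, 0, 0, 0]]}}

```text
t: 9.62
tool_pos: [0.6343, -0.2005, 0.0162]
tool_rot: [1.449, 1.033, -1.449]
contact_force: [-0.4, 0.3, -6.3]
opening: 0.0432
```

Request:
{"api": "move_arm", "payload": {"moves": [[0, 0, -0.008, 0, 0, 0], [0, 0, -0.008, 0, 0, 0], [0, 0, -0.008, 0, 0, 0], [0, 0, -0.008, 0, 0, 0]]}}

```text
t: 10.12
tool_pos: [0.6344, -0.2006, 0.0155]
tool_rot: [1.449, 1.033, -1.449]
contact_force: [-0.5, 0.3, -3.9]
opening: 0.0431
```

Request:
{"api": "move_arm", "payload": {"moves": [[0, 0, -0.008, 0, 0, 0], [0, 0, -0.008, 0, 0, 0], [0, 0, -0.008, 0, 0, 0], [0, 0, -0.008, 0, 0, 0]]}}

```text
t: 10.62
tool_pos: [0.6345, -0.2005, 0.0154]
tool_rot: [1.449, 1.033, -1.449]
contact_force: [-5.1, 1.7, 6.2]
opening: 0.0432
```

Request:
{"api": "move_arm", "payload": {"moves": [[0, 0, 0, 0, 0, 0], [0, 0, 0, 0, 0, 0], [0, 0, 0, 0, 0, 0], [0, 0, 0, 0, 0, 0], [0, 0, 0, 0, 0, 0]], "gripper": 0}}

```text
t: 11.25
tool_pos: [0.6343, -0.2005, 0.0142]
tool_rot: [1.449, 1.033, -1.449]
contact_force: [-1.0, -0.1, 0.3]
opening: 0.0852
```

```bash
python3 - <<'E'
from h import *
o=get_obs();print(o["tool_pos"],o["t"],o["opening"],o["contact_force"]);snap("wrist","w9")
E
```

```text
[ 0.63433754 -0.20050682  0.01420462] 11.25 0.08519707934142723 [-1.01643335 -0.13352399  0.34763001]
```

View pics/w9.png

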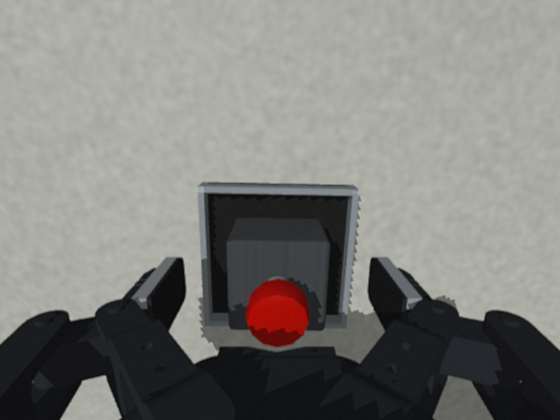

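Request:
{"api": "move_arm", "payload": {"moves": [[0, 0, 0.25, 0, 0, 0], [0, 0, 0.6, 0, 0, 0], [0, 0, 1, 0, 0, 0]]}}

```text
t: 11.68
tool_pos: [0.6336, -0.2002, 0.1345]
tool_rot: [1.449, 1.035, -1.451]
contact_force: [1.0, 0.2, 0.1]
opening: 0.0855
```

Request:
{"api": "move_arm", "payload": {"moves": [[-0.3, 0.3, 0.3, 0, 0, 0.02], [-0.5, 0.7, 0.5, 0, 0, 0.0483], [-0.7, 1, 0.5, 0, 0, 0.0483]]}}

```text
t: 12.05
tool_pos: [0.551, -0.0795, 0.1976]
tool_rot: [1.231, 1.191, -1.225]
contact_force: [-0.0, -0.1, -0.0]
opening: 0.0855
```

Request:
{"api": "move_arm", "payload": {"moves": [[-0.1, 0.35, 0, 0, 0, 0], [-0.2, 0.7, 0, 0, 0, 0], [-0.3, 1, 0, 0, 0, 0]]}}

```text
t: 12.42
tool_pos: [0.5137, 0.0409, 0.1944]
tool_rot: [1.23, 1.195, -1.229]
contact_force: [0.6, 1.0, 0.6]
opening: 0.0854
```

Request:
{"api": "move_arm", "payload": {"moves": [[-0.1, 0.35, 0, 0, 0, 0], [-0.2, 0.7, 0, 0, 0, 0], [-0.3, 1, 0, 0, 0, 0]]}}

```text
t: 12.8
tool_pos: [0.4777, 0.1609, 0.1944]
tool_rot: [1.23, 1.196, -1.229]
contact_force: [1.1, -0.3, 0.2]
opening: 0.0851
```

Request:
{"api": "move_arm", "payload": {"moves": [[-0.1, 0.35, 0, 0, 0, 0], [-0.2, 0.7, -0.2, 0, 0, 0], [-0.27, 1, -0.4, 0, 0, 0], [-0.27, 1, -0.4, 0, 0, 0], [-0.27, 1, -0.4, 0, 0, 0], [-0.27, 1, -0.4, 0, 0, 0]]}}

```text
t: 13.55
tool_pos: [0.4469, 0.279, 0.1474]
tool_rot: [1.232, 1.194, -1.229]
contact_force: [-0.5, -0.6, -0.1]
opening: 0.0851
```

```bash
python3 - <<'E'
from h import *
o=get_obs();print(o["tool_pos"],o["t"],o["opening"],o["contact_force"],R.from_rotvec(o["tool_rot"]).as_matrix().round(4));snap("wrist","w10",1.4);snap("top","t10",4,(110,230,210,300))
E
```

```text
[0.4468599  0.27895811 0.14741284] 13.55 0.08513353831777853 [-0.51386116 -0.6030952  -0.05231711] [[ 1.900e-03  9.996e-01 -2.970e-02]
 [ 6.000e-04 -2.970e-02 -9.996e-01]
 [-1.000e+00  1.900e-03 -7.000e-04]]
```

View pics/w10.png

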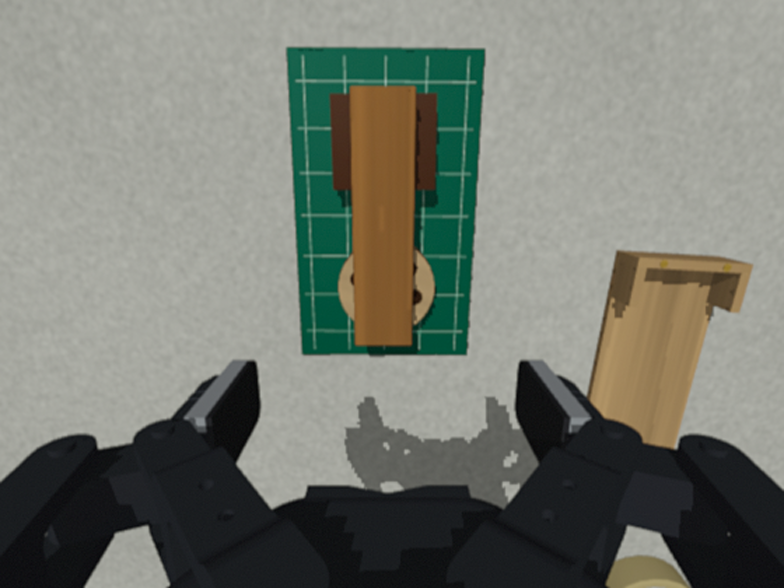

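```bash
python3 - <<'E'
from h import *
i,T=load("w10")
P=lambda z,*p:p2w(i,T,np.array(p)/1.4,z)
def show(n,w):
    print(n,w.round(4).tolist(),w.mean(0).round(4))
    for k in range(len(w)):
        v=w[(k+1)%len(w)]-w[k];print("  ",np.linalg.norm(v).round(4),np.degrees(np.arctan2(v[1],v[0])).round(1))
show("caul",P(.039,(350,87),(415,86),(412,346),(356,346)))
show("block",P(.021,(331,94),(437,94),(435,190),(334,189)))
print("wheel x-ext",P(.021,(338,290),(435,290)))
show("rack end",P(.028,(617,251),(750,264)))
E
```

```text
caul [[0.4295, 0.3922, 0.039], [0.4644, 0.3917, 0.039], [0.4606, 0.2418, 0.039], [0.4253, 0.2429, 0.039]] [0.4449 0.3172 0.039 ]
   0.0349 -0.9
   0.1499 -91.5
   0.0353 178.2
   0.1494 88.4
block [[0.4171, 0.3921, 0.021], [0.4782, 0.3902, 0.021], [0.477, 0.3363, 0.021], [0.4154, 0.3388, 0.021]] [0.4469 0.3643 0.021 ]
   0.0612 -1.7
   0.0539 -91.2
   0.0617 177.7
   0.0533 88.2
wheel x-ext [[0.41395651 0.27490305 0.021     ]
 [0.47699408 0.2729785  0.021     ]]
rack end [[0.5887, 0.2965, 0.028], [0.6725, 0.2857, 0.028]] [0.6306 0.2911 0.028 ]
   0.0845 -7.3
   0.0845 172.7
```

View pics/t10.png

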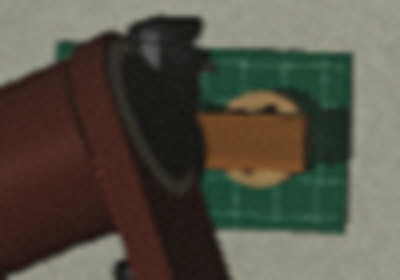

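Request:
{"api": "move_arm", "payload": {"moves": [[-0.007, 0.34, 0, 0, 0, 0], [-0.007, 0.34, -0.25, 0, 0, 0], [-0.007, 0.34, -0.6, 0, 0, 0], [-0.007, 0.34, -0.6, 0, 0, 0], [-0.007, 0.34, -0.6, 0, 0, 0]]}}

```text
t: 14.28
tool_pos: [0.4461, 0.3204, 0.0758]
tool_rot: [1.232, 1.195, -1.229]
contact_force: [-0.9, -0.4, 0.7]
opening: 0.0854
```

```bash
python3 - <<'E'
from h import *
o=get_obs();print(o["tool_pos"],o["t"],R.from_rotvec(o["tool_rot"]).as_matrix().round(4));snap("wrist","w11",1.4)
E
```

```text
[0.44609875 0.32040172 0.07584628] 14.275 [[ 0.0018  0.9996 -0.0291]
 [ 0.001  -0.0291 -0.9996]
 [-1.      0.0018 -0.001 ]]
```

View pics/w11.png

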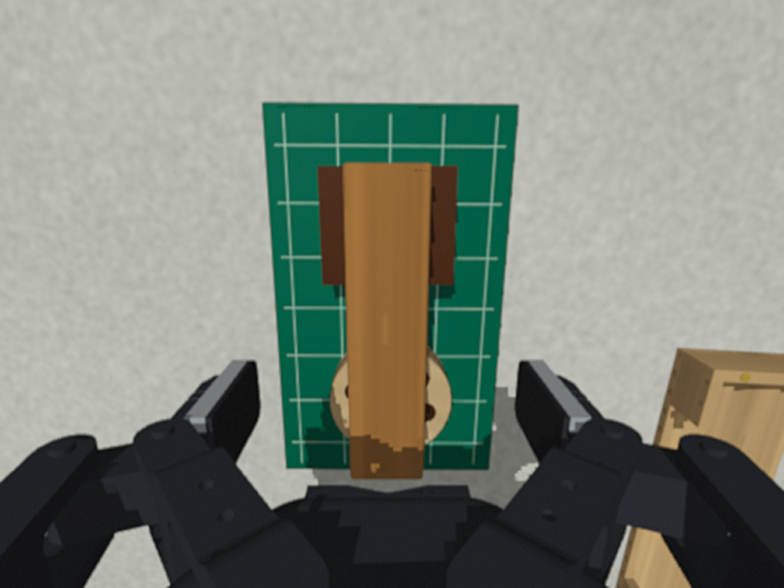

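Request:
{"api": "move_arm", "payload": {"moves": [[0.004, 0, -0.2, 0, 0, 0], [0.004, 0, -0.35, 0, 0, 0], [0.004, 0, -0.405, 0, 0, 0], [0.004, 0, -0.405, 0, 0, 0], [0.004, 0, -0.405, 0, 0, 0], [0.004, 0, -0.405, 0, 0, 0]]}}

```text
t: 15.08
tool_pos: [0.446, 0.3206, 0.0264]
tool_rot: [1.231, 1.195, -1.229]
contact_force: [0.0, 0.1, -0.1]
opening: 0.0858
```

```bash
python3 - <<'E'
from h import *
o=get_obs();print(o["tool_pos"],o["t"],R.from_rotvec(o["tool_rot"]).as_matrix().round(4));snap("wrist","w12",1.4)
E
```

```text
[0.44602123 0.32061428 0.02641551] 15.075 [[ 1.200e-03  9.996e-01 -2.830e-02]
 [ 6.000e-04 -2.830e-02 -9.996e-01]
 [-1.000e+00  1.100e-03 -7.000e-04]]
```

View pics/w12.png

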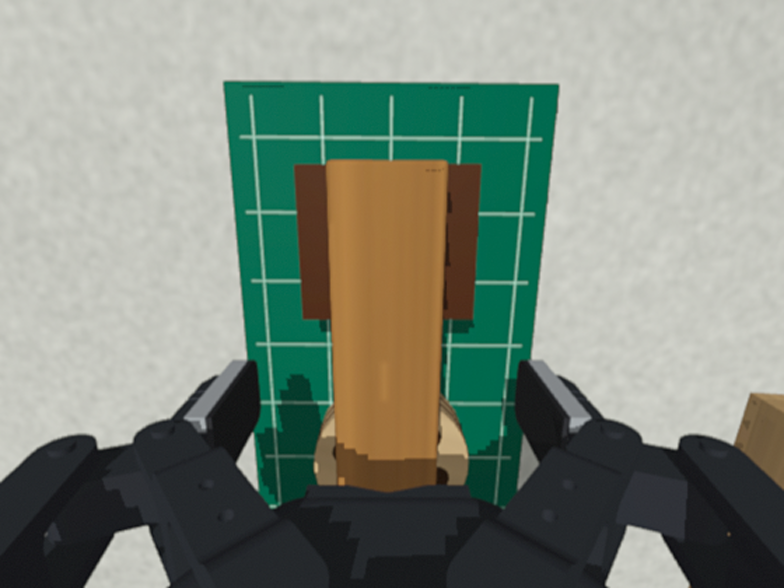

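Request:
{"api": "move_arm", "payload": {"moves": [[0, 0, 0, 0, 0, 0], [0, 0, 0, 0, 0, 0], [0, 0, 0, 0, 0, 0], [0, 0, 0, 0, 0, 0], [0, 0, 0, 0, 0, 0], [0, 0, 0, 0, 0, 0], [0, 0, 0, 0, 0, 0]], "gripper": 1, "force": 30}}

```text
t: 16.0
tool_pos: [0.4457, 0.3204, 0.0258]
tool_rot: [1.23, 1.196, -1.23]
contact_force: [-0.3, 0.5, 1.7]
opening: 0.0349
```

Request:
{"api": "move_arm", "payload": {"moves": [[0, 0, 0.04, 0, 0, 0], [0, 0, 0.1, 0, 0, 0], [0, 0, 0.3, 0, 0, 0], [0, 0, 0.65, 0, 0, 0], [0, 0, 1, 0, 0, 0], [0, 0, 1, 0, 0, 0]]}}

```text
t: 16.75
tool_pos: [0.448, 0.3217, 0.1508]
tool_rot: [1.237, 1.193, -1.222]
contact_force: [0.7, 1.3, -0.2]
opening: 0.0355
```

```bash
python3 - <<'E'
from h import *
o=get_obs();print(o["tool_pos"],o["t"],R.from_rotvec(o["tool_rot"]).as_matrix().round(4));snap("wrist","w13",1.4)
E
```

```text
[0.44804728 0.32172165 0.15083881] 16.75 [[ 0.008   0.9996 -0.0282]
 [ 0.0043 -0.0283 -0.9996]
 [-1.      0.0079 -0.0045]]
```

View pics/w13.png

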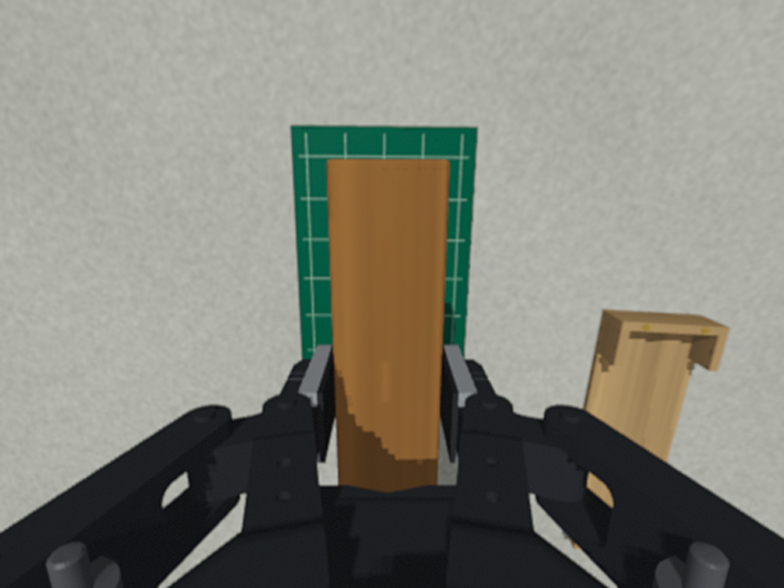

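Request:
{"api": "move_arm", "payload": {"moves": [[0.3, -0.3, 0.3, 0, 0, -0.0094], [0.7, -0.7, 0.3, 0, 0, -0.0094], [0.7, -0.7, 0.3, 0, 0, -0.0094], [0.7, -0.7, 0.3, 0, 0, -0.0094]]}}

```text
t: 17.3
tool_pos: [0.5284, 0.2359, 0.1795]
tool_rot: [1.272, 1.168, -1.277]
contact_force: [-0.3, 0.5, -0.8]
opening: 0.0352
```

```bash
python3 - <<'E'
from h import *
o=get_obs();print(o["tool_pos"],o["t"],R.from_rotvec(o["tool_rot"]).as_matrix().round(4));snap("wrist","w14",1.4);snap("scene","s14",4,(260,230,480,370))
E
```

```text
[0.528409   0.23585073 0.17949705] 17.3 [[-3.900e-03  9.961e-01 -8.840e-02]
 [-6.000e-04 -8.840e-02 -9.961e-01]
 [-1.000e+00 -3.800e-03  1.000e-03]]
```

View pics/w14.png

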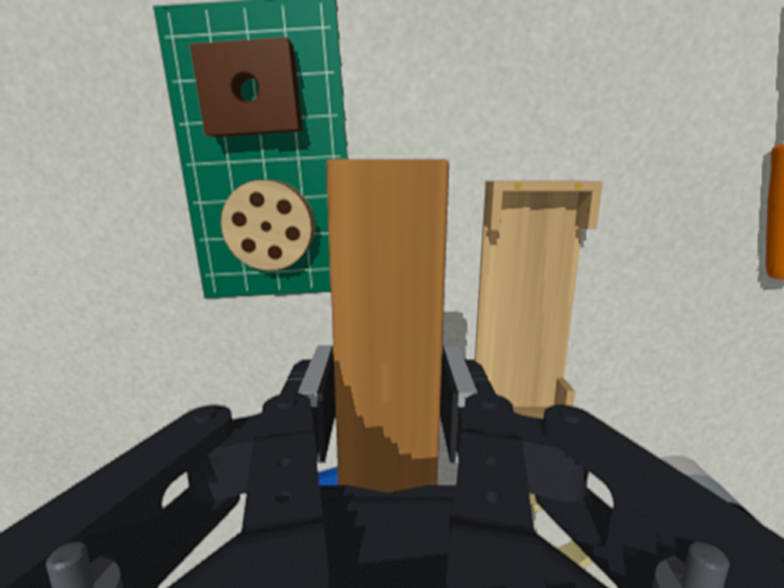

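View pics/s14.png

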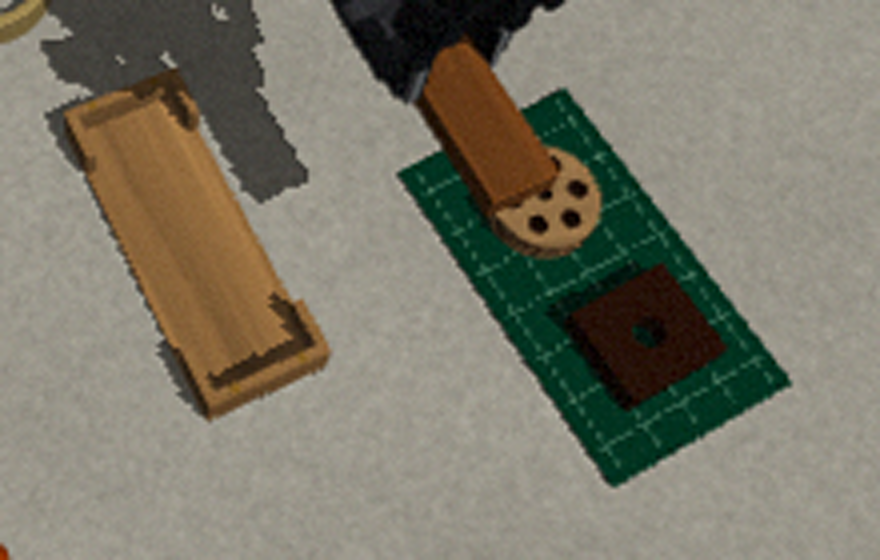

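```bash
python3 - <<'E'
from h import *
i,T=load("w14")
P=lambda z,*p:p2w(i,T,np.array(p)/1.4,z)
def show(n,w):
    print(n,w.round(4).tolist(),w.mean(0).round(4))
    for k in range(len(w)):
        v=w[(k+1)%len(w)]-w[k];print("  ",np.linalg.norm(v).round(4),np.degrees(np.arctan2(v[1],v[0])).round(1))
w=P(.028,(487,182),(601,182));show("rack end",w)
for a in np.radians([-5,-6]): print("centre", w.mean(0)[:2]-.093*np.array([-np.sin(a),np.cos(a)]))
show("base side",P(.006,(487,240),(476,350)))
show("inner side walls", P(.028,(499,194),(587,194)))
show("block",P(.021,(191,45),(289,39),(300,128),(204,134)))
print("wheel",P(.021,(266,226),(221,222),(312,226)))
i,T=load("s14")
P=lambda z,*p:p2w(i,T,np.array([260,230])+np.array(p)/4,z)
show("rack sc", P(.028,(329,347),(208,410),(65,108),(178,70)))
E
```

```text
rack end [[0.5982, 0.292, 0.028], [0.6734, 0.2853, 0.028]] [0.6358 0.2887 0.028 ]
   0.0754 -5.1
   0.0754 174.9
centre [0.62769667 0.19601674]
centre [0.62608101 0.19617231]
base side [[0.6019, 0.2495, 0.006], [0.5909, 0.1624, 0.006]] [0.5964 0.206  0.006 ]
   0.0878 -97.2
   0.0878 82.8
inner side walls [[0.606, 0.2835, 0.028], [0.6644, 0.2783, 0.028]] [0.6352 0.2809 0.028 ]
   0.0587 -5.1
   0.0587 174.9
block [[0.4168, 0.3918, 0.021], [0.4787, 0.3896, 0.021], [0.4781, 0.3372, 0.021], [0.4142, 0.3392, 0.021]] [0.447  0.3644 0.021 ]
   0.062 -2.1
   0.0524 -90.7
   0.0639 178.2
   0.0527 87.2
wheel [[0.44515273 0.27558394 0.021     ]
 [0.41427555 0.28111456 0.021     ]
 [0.47723174 0.27273733 0.021     ]]
rack sc [[0.6038, 0.2917, 0.028], [0.677, 0.2886, 0.028], [0.6572, 0.1011, 0.028], [0.5874, 0.1119, 0.028]] [0.6313 0.1983 0.028 ]
   0.0733 -2.4
   0.1886 -96.0
   0.0706 171.2
   0.1805 84.8
```

Request:
{"api": "move_arm", "payload": {"moves": [[0.4, -0.15, 0, 0, 0, 0], [0.83, -0.307, 0, 0, 0, 0], [0.83, -0.307, 0, 0, 0, 0], [0.83, -0.307, -0.4, 0, 0, 0], [0.83, -0.307, -0.85, 0, 0, 0], [0.83, -0.307, -0.85, 0, 0, 0], [0.83, -0.307, -0.85, 0, 0, 0]]}}

```text
t: 18.27
tool_pos: [0.6294, 0.2006, 0.0815]
tool_rot: [1.274, 1.166, -1.271]
contact_force: [0.3, -0.1, -0.1]
opening: 0.0353
```

```bash
python3 - <<'E'
from h import *
o=get_obs();print(o["tool_pos"],o["t"],R.from_rotvec(o["tool_rot"]).as_matrix().round(4));snap("wrist","w15",1.4);snap("scene","s15",4,(240,210,380,350))
E
```

```text
[0.62935191 0.20057196 0.08151569] 18.275 [[ 1.900e-03  9.963e-01 -8.600e-02]
 [ 5.000e-04 -8.600e-02 -9.963e-01]
 [-1.000e+00  1.800e-03 -7.000e-04]]
```

View pics/w15.png

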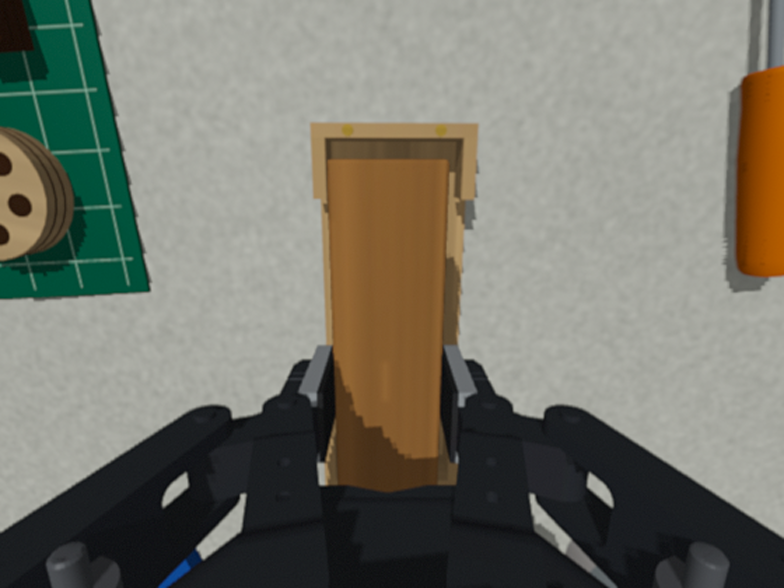

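View pics/s15.png

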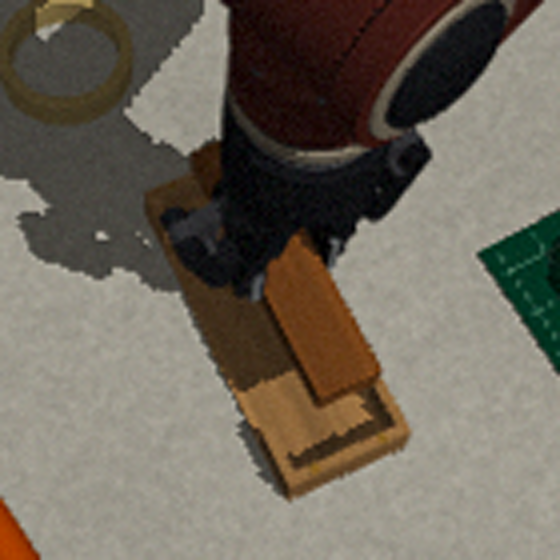

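```bash
python3 - <<'E'
from h import *
i,T=load("w15")
P=lambda z,*p:p2w(i,T,np.array(p)/1.4,z)
w=P(.028,(311,123),(478,124));v=w[1]-w[0];a=np.arctan2(v[1],v[0]);print(w,np.linalg.norm(v),np.degrees(a))
print("centre",w.mean(0)[:2]-.093*np.array([-np.sin(a),np.cos(a)]))
w=P(.028,(327,139),(462,139));v=w[1]-w[0];a=np.arctan2(v[1],v[0]);print(w,np.linalg.norm(v),np.degrees(a))
print("centre",w.mean(0)[:2]-.087*np.array([-np.sin(a),np.cos(a)]))
w=P(.0815+.0132,(328,160),(448,160));v=w[1]-w[0];a=np.arctan2(v[1],v[0]);print("caul",w,np.linalg.norm(v),np.degrees(a), w.mean(0)[:2]-.075*np.array([-np.sin(a),np.cos(a)]))
E
```

```text
[[0.60366125 0.29197628 0.028     ]
 [0.67485342 0.2853898  0.028     ]] 0.071496203215991 -5.285783372782821
centre [0.63068985 0.19607851]
[[0.60967995 0.28496454 0.028     ]
 [0.66778337 0.2799157  0.028     ]] 0.058322370216507324 -4.966191328752221
centre [0.63120025 0.19576672]
caul [[0.61756523 0.27374838 0.0947    ]
 [0.65210848 0.2707456  0.0947    ]] 0.03467351921559171 -4.968118388178166 [0.62834175 0.19752876]
```

Request:
{"api": "move_arm", "payload": {"moves": [[0.02, -0.012, -0.2, 0, 0, 0], [0.02, -0.012, -0.4, 0, 0, 0], [0.02, -0.012, -0.53, 0, 0, 0], [0.02, -0.012, -0.53, 0, 0, 0], [0.02, -0.012, -0.53, 0, 0, 0], [0.02, -0.012, -0.53, 0, 0, 0]]}}

```text
t: 19.12
tool_pos: [0.6325, 0.1982, 0.0176]
tool_rot: [1.275, 1.165, -1.271]
contact_force: [-0.3, 0.5, 0.2]
opening: 0.0353
```

Request:
{"api": "move_arm", "payload": {"moves": [[0, 0, -0.01, 0, 0, 0], [0, 0, -0.022, 0, 0, 0], [0, 0, -0.022, 0, 0, 0], [0, 0, -0.022, 0, 0, 0], [0, 0, -0.022, 0, 0, 0]]}}

```text
t: 19.75
tool_pos: [0.6315, 0.198, 0.0134]
tool_rot: [1.273, 1.167, -1.273]
contact_force: [-1.2, 0.0, -0.6]
opening: 0.035
```

Request:
{"api": "move_arm", "payload": {"moves": [[0, 0, -0.008, 0, 0, 0], [0, 0, -0.008, 0, 0, 0], [0, 0, -0.008, 0, 0, 0], [0, 0, -0.008, 0, 0, 0]]}}

```text
t: 20.25
tool_pos: [0.6315, 0.198, 0.0125]
tool_rot: [1.273, 1.167, -1.273]
contact_force: [-0.3, 0.2, -0.4]
opening: 0.0352
```

Expected contact is near 0.011.

Request:
{"api": "move_arm", "payload": {"moves": [[0, 0, -0.008, 0, 0, 0], [0, 0, -0.008, 0, 0, 0], [0, 0, -0.008, 0, 0, 0], [0, 0, -0.008, 0, 0, 0]]}}

```text
t: 20.75
tool_pos: [0.6315, 0.198, 0.0115]
tool_rot: [1.273, 1.167, -1.273]
contact_force: [0.2, -0.3, -1.0]
opening: 0.0353
```

Request:
{"api": "move_arm", "payload": {"moves": [[0, 0, -0.008, 0, 0, 0], [0, 0, -0.008, 0, 0, 0], [0, 0, -0.008, 0, 0, 0], [0, 0, -0.008, 0, 0, 0]]}}

```text
t: 21.25
tool_pos: [0.6317, 0.1981, 0.0108]
tool_rot: [1.273, 1.166, -1.273]
contact_force: [-1.0, -0.4, 2.7]
opening: 0.0352
```

Request:
{"api": "move_arm", "payload": {"moves": [[0, 0, -0.006, 0, 0, 0], [0, 0, -0.006, 0, 0, 0], [0, 0, -0.006, 0, 0, 0]]}}

```text
t: 21.62
tool_pos: [0.6317, 0.1981, 0.0108]
tool_rot: [1.273, 1.167, -1.273]
contact_force: [-3.0, -0.8, 7.5]
opening: 0.0349
```

Request:
{"api": "move_arm", "payload": {"moves": [[0, 0, 0, 0, 0, 0], [0, 0, 0, 0, 0, 0], [0, 0, 0, 0, 0, 0], [0, 0, 0, 0, 0, 0], [0, 0, 0, 0, 0, 0]], "gripper": 0}}

```text
t: 22.25
tool_pos: [0.6314, 0.198, 0.0097]
tool_rot: [1.273, 1.167, -1.273]
contact_force: [-0.9, -0.5, -0.1]
opening: 0.0855
```

Request:
{"api": "move_arm", "payload": {"moves": [[0, 0, 0.1, 0, 0, 0], [0, 0, 0.3, 0, 0, 0], [0, 0, 0.65, 0, 0, 0], [0, 0, 1, 0, 0, 0], [0, 0, 1, 0, 0, 0]]}}

```text
t: 22.88
tool_pos: [0.6349, 0.1987, 0.1366]
tool_rot: [1.28, 1.161, -1.264]
contact_force: [-0.2, -0.7, -0.1]
opening: 0.0855
```

```bash
python3 - <<'E'
from h import *
o=get_obs();print(o["tool_pos"],o["t"],R.from_rotvec(o["tool_rot"]).as_matrix().round(4));snap("wrist","w16",1.4)
E
```

```text
[0.63491336 0.19874185 0.13657337] 22.875 [[ 0.0105  0.9961 -0.0872]
 [ 0.0021 -0.0872 -0.9962]
 [-0.9999  0.0103 -0.003 ]]
```

View pics/w16.png

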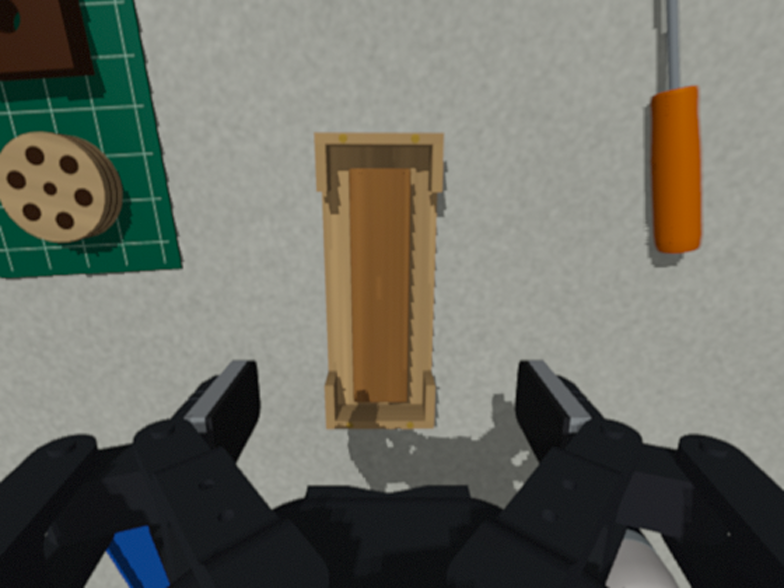

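Request:
{"api": "move_arm", "payload": {"moves": [[-0.4, 0.1, 0.1, 0, 0, 0], [-0.8, 0.2, 0.1, 0, 0, 0], [-1, 0.3, 0.1, 0, 0, 0]]}}

```text
t: 23.3
tool_pos: [0.5084, 0.234, 0.1399]
tool_rot: [1.271, 1.169, -1.276]
contact_force: [-0.4, -0.4, -0.5]
opening: 0.0853
```

Request:
{"api": "move_arm", "payload": {"moves": [[-0.3, 0, 0, 0, 0, 0], [-0.55, 0, 0, 0, 0, 0], [-0.55, 0, 0, 0, 0, 0], [-0.55, 0, 0, 0, 0, 0]]}}

```text
t: 23.8
tool_pos: [0.4455, 0.2339, 0.1412]
tool_rot: [1.273, 1.167, -1.274]
contact_force: [0.2, -0.7, -0.5]
opening: 0.0853
```

```bash
python3 - <<'E'
from h import *
o=get_obs();print(o["tool_pos"],o["t"],R.from_rotvec(o["tool_rot"]).as_matrix().round(4));snap("wrist","w17",1.4)
E
```

```text
[0.44553817 0.23387742 0.14120654] 23.8 [[-6.000e-04  9.962e-01 -8.740e-02]
 [-3.000e-04 -8.740e-02 -9.962e-01]
 [-1.000e+00 -5.000e-04  4.000e-04]]
```

View pics/w17.png

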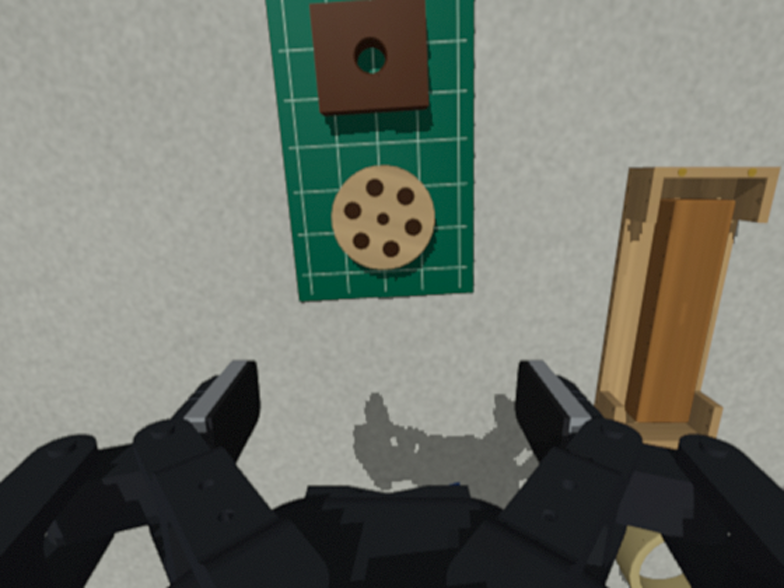

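```bash
python3 - <<'E'
from h import *
i,T=load("w17")
P=lambda z,*p:p2w(i,T,np.array(p)/1.4,z)
w=P(.021,(332,217),(434,217),(384,166),(384,268),(383,218));print("wheel",w.round(4),w[:4].mean(0))
w=P(.021,(311,4),(425,-1),(429,106),(321,109));print("block",w.round(4))
E
```

```text
wheel [[0.4148 0.2791 0.021 ]
 [0.4764 0.2737 0.021 ]
 [0.4489 0.3059 0.021 ]
 [0.4434 0.2448 0.021 ]
 [0.4456 0.2758 0.021 ]] [0.44587591 0.27586502 0.021     ]
block [[0.4174 0.3922 0.021 ]
 [0.4784 0.3892 0.021 ]
 [0.4773 0.3362 0.021 ]
 [0.416  0.34   0.021 ]]
```

Request:
{"api": "move_arm", "payload": {"moves": [[0.004, 0.35, 0, 0, 0, 0], [0.004, 0.35, -0.3, 0, 0, 0], [0.004, 0.35, -0.7, 0, 0, 0], [0.004, 0.35, -0.7, 0, 0, 0], [0.004, 0.35, -0.7, 0, 0, 0]]}}

```text
t: 24.48
tool_pos: [0.4473, 0.2763, 0.0591]
tool_rot: [1.275, 1.166, -1.272]
contact_force: [0.5, 0.0, -0.2]
opening: 0.0856
```

```bash
python3 - <<'E'
from h import *
o=get_obs();print(o["tool_pos"],o["t"],R.from_rotvec(o["tool_rot"]).as_matrix().round(4));i,T=snap("wrist","w18",1.4)
print(w2p(i,T,[[.4458,.2759,.021]])*1.4)
E
```

```text
[0.44726723 0.27629434 0.05909365] 24.475 [[ 1.400e-03  9.961e-01 -8.780e-02]
 [ 6.000e-04 -8.780e-02 -9.961e-01]
 [-1.000e+00  1.400e-03 -7.000e-04]]
[[386.09674113 331.84986662]]
```

View pics/w18.png

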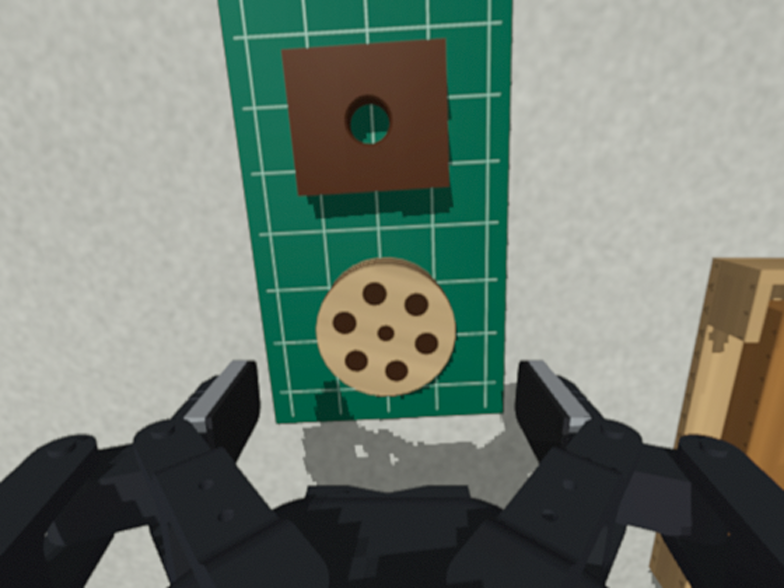

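Request:
{"api": "move_arm", "payload": {"moves": [[0, 0, -0.2, 0, 0, 0], [0, 0, -0.35, 0, 0, 0], [0, 0, -0.41, 0, 0, 0], [0, 0, -0.41, 0, 0, 0], [0, 0, -0.41, 0, 0, 0], [0, 0, -0.41, 0, 0, 0]]}}

```text
t: 25.28
tool_pos: [0.4466, 0.2763, 0.0094]
tool_rot: [1.274, 1.166, -1.272]
contact_force: [-0.4, 0.4, 0.2]
opening: 0.0852
```

```bash
python3 - <<'E'
from h import *
o=get_obs();print(o["tool_pos"],o["t"],o["contact_force"]);i,T=snap("wrist","w19",1.4)
print(w2p(i,T,[[.4458,.2759,.021]])*1.4)
E
```

```text
[0.44658422 0.27630286 0.00936153] 25.275 [-0.36284891  0.42362425  0.22294048]
[[387.84326514 384.28784585]]
```

View pics/w19.png

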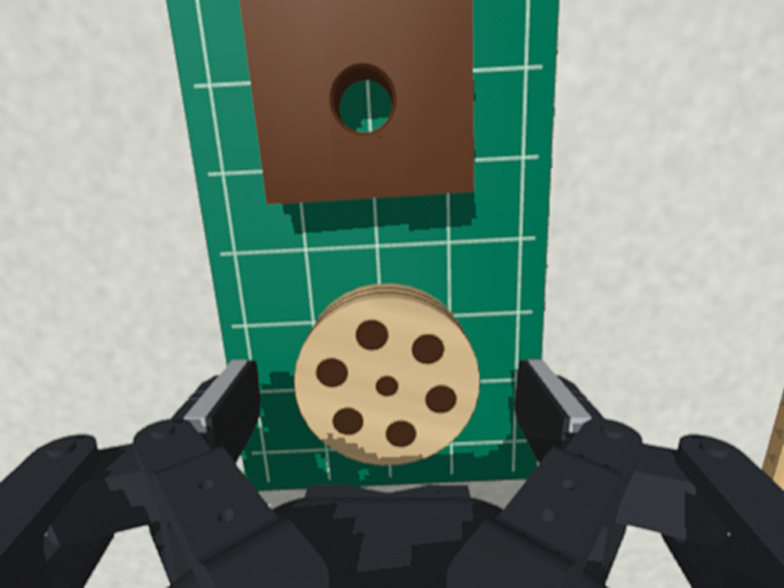

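Request:
{"api": "move_arm", "payload": {"moves": [[0, 0, -0.008, 0, 0, 0], [0, 0, -0.008, 0, 0, 0], [0, 0, -0.008, 0, 0, 0]]}}

```text
t: 25.7
tool_pos: [0.446, 0.276, 0.0076]
tool_rot: [1.273, 1.167, -1.273]
contact_force: [0.5, 0.1, 0.3]
opening: 0.0857
```

Request:
{"api": "move_arm", "payload": {"moves": [[0, 0, 0, 0, 0, 0], [0, 0, 0, 0, 0, 0], [0, 0, 0, 0, 0, 0], [0, 0, 0, 0, 0, 0], [0, 0, 0, 0, 0, 0]], "gripper": 1, "force": 30}}

```text
t: 26.32
tool_pos: [0.4464, 0.2762, 0.0081]
tool_rot: [1.274, 1.166, -1.273]
contact_force: [-0.3, 0.1, 4.1]
opening: 0.0606
```

```bash
python3 - <<'E'
from h import *
o=get_obs();print(o["tool_pos"],o["t"],o["contact_force"]);i,T=snap("wrist","w20",1.4)
M=np.linalg.inv(i["mount"])
for x in(-.008,-.005,-.002):
  for z in(-.011,):
    for y in (-.0305,.0305):
      print(x,y,z,(w2p(i,i["mount"],[[x,y,z]])*1.4).round())
E
```

```text
[0.44636302 0.27618199 0.00806696] 26.325 [-0.29092608  0.10170682  4.10991779]
-0.008 -0.0305 -0.011 [[300. 349.]]
-0.008 0.0305 -0.011 [[480. 349.]]
-0.005 -0.0305 -0.011 [[302. 345.]]
-0.005 0.0305 -0.011 [[478. 345.]]
-0.002 -0.0305 -0.011 [[303. 342.]]
-0.002 0.0305 -0.011 [[477. 342.]]
```

View pics/w20.png

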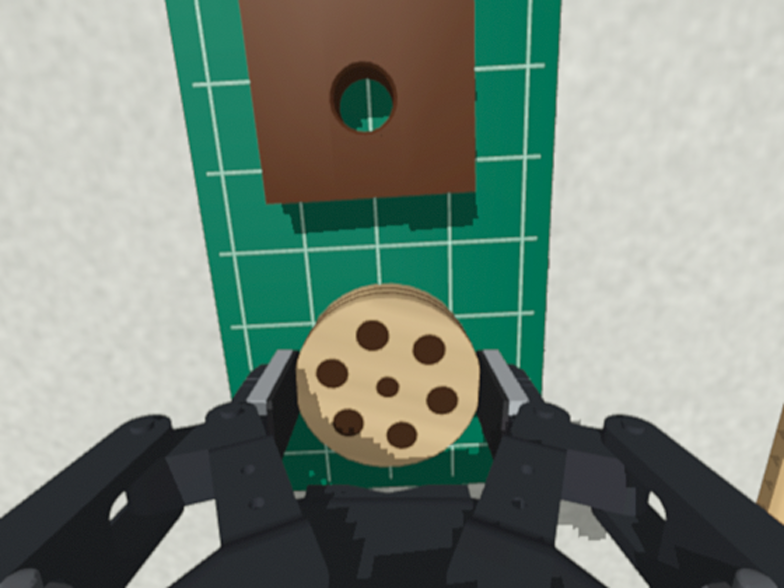

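Request:
{"api": "move_arm", "payload": {"moves": [[0, 0, 0, 0, 0, 0], [0, 0, 0, 0, 0, 0], [0, 0, -0.03, 0, 0, 0], [0, 0, -0.03, 0, 0, 0], [0, 0, -0.03, 0, 0, 0]], "gripper": 0}}

```text
t: 27.0
tool_pos: [0.4459, 0.276, 0.0038]
tool_rot: [1.273, 1.167, -1.274]
contact_force: [1.1, 0.1, 0.8]
opening: 0.0855
```

Request:
{"api": "move_arm", "payload": {"moves": [[-0.002, 0, 0, 0, 0, 0], [-0.002, 0, 0, 0, 0, 0], [-0.002, 0, 0, 0, 0, 0], [-0.002, 0, 0, 0, 0, 0], [-0.002, 0, 0, 0, 0, 0]], "gripper": 1, "force": 30}}

```text
t: 27.62
tool_pos: [0.4461, 0.2762, 0.0045]
tool_rot: [1.274, 1.166, -1.273]
contact_force: [-0.1, -0.5, 4.1]
opening: 0.0606
```

Request:
{"api": "move_arm", "payload": {"moves": [[0, 0, 0.03, 0, 0, 0], [0, 0, 0.08, 0, 0, 0], [0, 0, 0.25, 0, 0, 0], [0, 0, 0.6, 0, 0, 0], [0, 0, 1, 0, 0, 0], [0, 0, 1, 0, 0, 0]]}}

```text
t: 28.38
tool_pos: [0.4487, 0.2774, 0.1294]
tool_rot: [1.281, 1.163, -1.265]
contact_force: [-0.7, 0.4, -1.1]
opening: 0.0606
```

```bash
python3 - <<'E'
from h import *
o=get_obs();print(o["tool_pos"],o["t"],o["contact_force"]);i,T=snap("wrist","w21",1.4)
E
```

```text
[0.44872146 0.27737038 0.12936387] 28.375 [-0.74608695  0.41672079 -1.09033463]
```

View pics/w21.png

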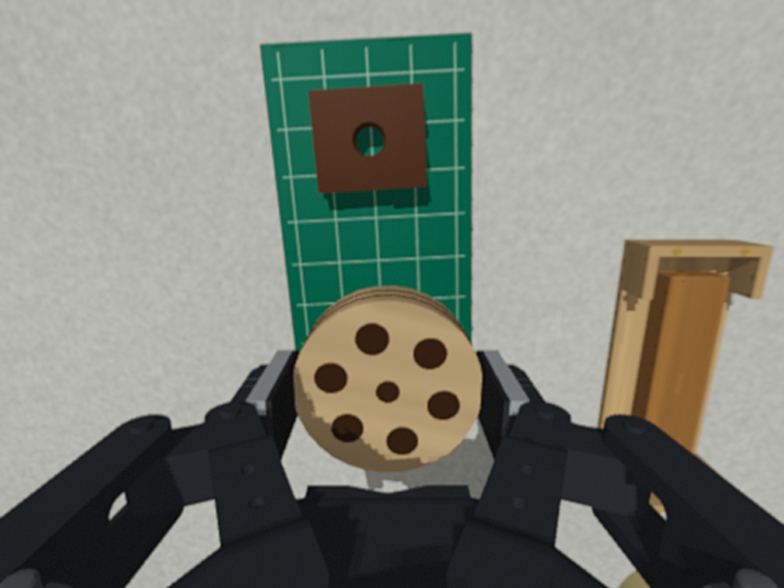

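Request:
{"api": "move_arm", "payload": {"moves": [[0, -0.3, 0, 0, 0, -0.025], [0, -0.65, 0, 0, 0, -0.05], [0, -1, 0, 0, 0, -0.0722], [0, -1, 0, 0, 0, -0.0722]]}}

```text
t: 28.92
tool_pos: [0.4443, 0.1539, 0.1218]
tool_rot: [1.595, 0.901, -1.602]
contact_force: [-0.7, -0.5, -0.4]
opening: 0.0608
```

Request:
{"api": "move_arm", "payload": {"moves": [[0.03, -0.35, 0, 0, 0, 0], [0.06, -0.7, 0, 0, 0, 0], [0.06, -0.9, 0, 0, 0, 0], [0.06, -0.9, 0, 0, 0, 0], [0.06, -0.9, 0, 0, 0, 0]]}}

```text
t: 29.55
tool_pos: [0.4525, 0.0489, 0.1232]
tool_rot: [1.594, 0.905, -1.596]
contact_force: [-0.3, 0.7, 0.5]
opening: 0.0604
```

```bash
python3 - <<'E'
from h import *
o=get_obs();print(o["tool_pos"],o["t"],o["contact_force"],R.from_rotvec(o["tool_rot"]).as_matrix().round(4));i,T=snap("wrist","w22",1.4)
E
```

```text
[0.45246453 0.04893555 0.12318677] 29.55 [-0.31681663  0.70414193  0.51311244] [[-1.600e-03  8.577e-01 -5.142e-01]
 [ 7.000e-04 -5.142e-01 -8.577e-01]
 [-1.000e+00 -1.700e-03  2.000e-04]]
```

View pics/w22.png

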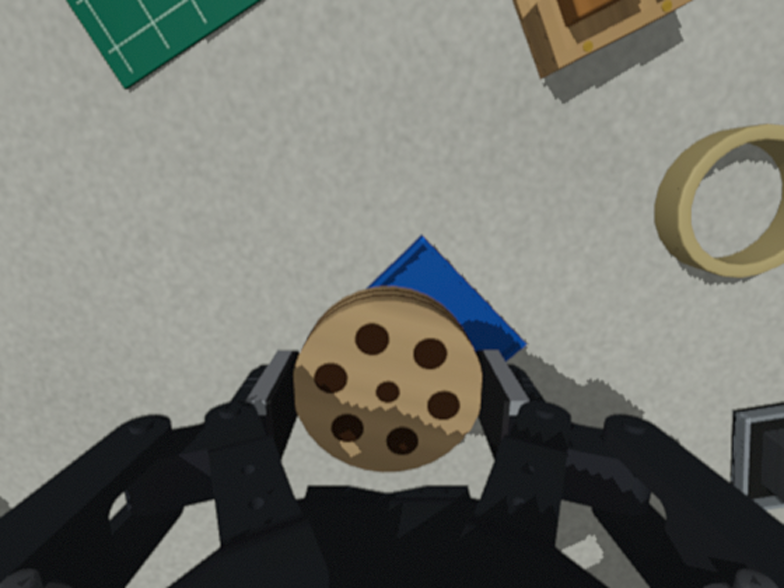

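```bash
python3 - <<'E'
from h import *
i,T=load("w22")
P=lambda z,*p:p2w(i,T,np.array(p)/1.4,z)
w=P(.012,(422,236),(526,346));v=w[1]-w[0];print(w,np.linalg.norm(v),np.degrees(np.arctan2(v[1],v[0])))
a=np.arctan2(v[1],v[0]);n=np.array([np.sin(a),-np.cos(a)])
print("centre",w.mean(0)[:2]+.048*n, w.mean(0)[:2]-.048*n)
E
```

```text
[[ 0.4853309   0.06606534  0.012     ]
 [ 0.50729817 -0.02885381  0.012     ]] 0.09742794930443202 -76.9693680893952
centre [0.44955055 0.00778311] [0.54307852 0.02942842]
```

Request:
{"api": "move_arm", "payload": {"moves": [[-0.008, -0.338, 0, 0, 0, 0], [-0.008, -0.338, -0.2, 0, 0, 0], [-0.008, -0.338, -0.5, 0, 0, 0], [-0.008, -0.338, -0.75, 0, 0, 0], [-0.008, -0.338, -0.75, 0, 0, 0], [-0.008, -0.338, -0.75, 0, 0, 0]]}}

```text
t: 30.35
tool_pos: [0.4528, 0.008, 0.0351]
tool_rot: [1.596, 0.903, -1.594]
contact_force: [0.3, 0.0, -0.1]
opening: 0.0603
```

```bash
python3 - <<'E'
from h import *
o=get_obs();print(o["tool_pos"],o["t"],o["contact_force"],R.from_rotvec(o["tool_rot"]).as_matrix().round(4));i,T=snap("wrist","w23",1.4);snap("scene","s23",4,(270,140,400,260))
E
```

```text
[0.4527824  0.00795861 0.03505633] 30.35 [ 0.31852425  0.0406208  -0.09455329] [[ 1.400e-03  8.577e-01 -5.141e-01]
 [-1.000e-04 -5.141e-01 -8.577e-01]
 [-1.000e+00  1.200e-03 -6.000e-04]]
```

View pics/w23.png

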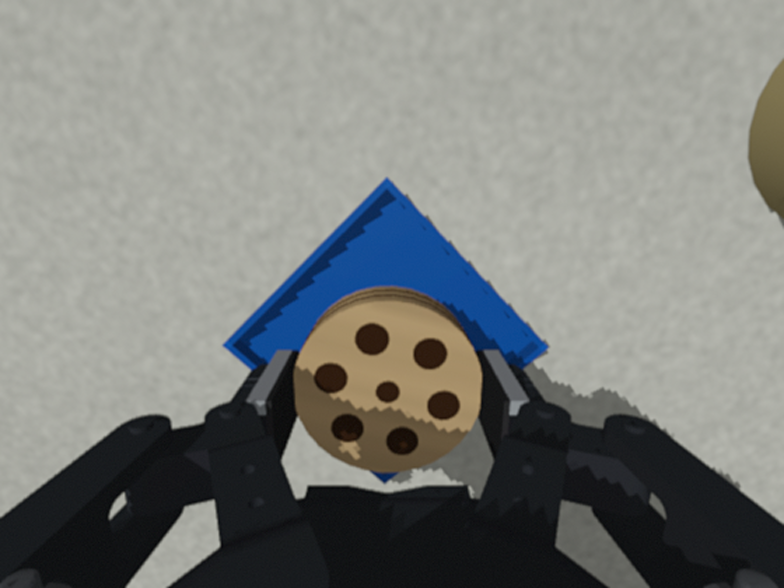

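View pics/s23.png

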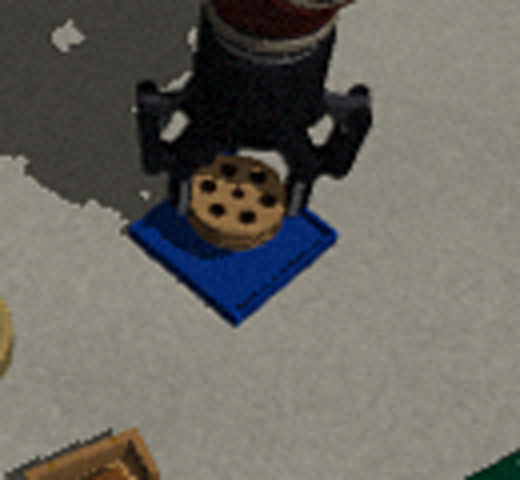

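```bash
python3 - <<'E'
from h import *
i,T=load("w23")
P=lambda z,*p:p2w(i,T,np.array(p)/1.4,z)
w=P(.012,(387,178),(548,346),(224,345));print(w,w[1:].mean(0), np.linalg.norm(w[1]-w[2]))
E
```

```text
[[ 0.48579268  0.06507738  0.012     ]
 [ 0.50846006 -0.02729335  0.012     ]
 [ 0.39320906  0.04243281  0.012     ]] [0.45083456 0.00756973 0.012     ] 0.1347016344100352
```

Request:
{"api": "move_arm", "payload": {"moves": [[-0.006, 0.004, -0.1, 0, 0, 0], [-0.006, 0.004, -0.18, 0, 0, 0], [-0.006, 0.004, -0.2, 0, 0, 0], [-0.006, 0.004, -0.2, 0, 0, 0], [-0.006, 0.004, -0.2, 0, 0, 0]]}}

```text
t: 31.08
tool_pos: [0.4515, 0.0079, 0.0102]
tool_rot: [1.596, 0.902, -1.595]
contact_force: [0.1, -0.2, -0.2]
opening: 0.0605
```

Request:
{"api": "move_arm", "payload": {"moves": [[0, 0, -0.012, 0, 0, 0], [0, 0, -0.02, 0, 0, 0], [0, 0, -0.02, 0, 0, 0], [0, 0, -0.02, 0, 0, 0]]}}

```text
t: 31.58
tool_pos: [0.4513, 0.0079, 0.0076]
tool_rot: [1.596, 0.903, -1.596]
contact_force: [0.0, 0.4, -1.3]
opening: 0.0608
```

Request:
{"api": "move_arm", "payload": {"moves": [[0, 0, -0.008, 0, 0, 0], [0, 0, -0.008, 0, 0, 0], [0, 0, -0.008, 0, 0, 0], [0, 0, -0.008, 0, 0, 0]]}}

```text
t: 32.08
tool_pos: [0.4513, 0.0079, 0.0067]
tool_rot: [1.596, 0.903, -1.596]
contact_force: [-0.1, 0.1, -0.4]
opening: 0.0607
```

Request:
{"api": "move_arm", "payload": {"moves": [[0, 0, -0.008, 0, 0, 0], [0, 0, -0.008, 0, 0, 0], [0, 0, -0.008, 0, 0, 0], [0, 0, -0.008, 0, 0, 0]]}}

```text
t: 32.58
tool_pos: [0.4513, 0.0079, 0.0057]
tool_rot: [1.596, 0.903, -1.596]
contact_force: [0.4, 0.6, 0.1]
opening: 0.0602
```

Request:
{"api": "move_arm", "payload": {"moves": [[0, 0, -0.008, 0, 0, 0], [0, 0, -0.008, 0, 0, 0], [0, 0, -0.008, 0, 0, 0], [0, 0, -0.008, 0, 0, 0]]}}

```text
t: 33.08
tool_pos: [0.4514, 0.0079, 0.0055]
tool_rot: [1.595, 0.903, -1.596]
contact_force: [-3.3, 0.5, 5.5]
opening: 0.0605
```

Request:
{"api": "move_arm", "payload": {"moves": [[0, 0, 0, 0, 0, 0], [0, 0, 0, 0, 0, 0], [0, 0, 0, 0, 0, 0], [0, 0, 0, 0, 0, 0]], "gripper": 0}}

```text
t: 33.58
tool_pos: [0.4512, 0.0079, 0.0047]
tool_rot: [1.596, 0.903, -1.596]
contact_force: [0.3, 0.5, 0.2]
opening: 0.0855
```

Request:
{"api": "move_arm", "payload": {"moves": [[0, 0, 0.1, 0, 0, 0], [0, 0, 0.3, 0, 0, 0], [0, 0, 0.65, 0, 0, 0], [0, 0, 1, 0, 0, 0], [0, 0, 1, 0, 0, 0]]}}

```text
t: 34.2
tool_pos: [0.4545, 0.0075, 0.1301]
tool_rot: [1.601, 0.896, -1.587]
contact_force: [0.4, -0.1, 0.1]
opening: 0.0855
```

```bash
python3 - <<'E'
from h import *
o=get_obs();print(o["tool_pos"],o["t"],o["contact_force"],R.from_rotvec(o["tool_rot"]).as_matrix().round(4));i,T=snap("wrist","w24",1.4)
E
```

```text
[0.45445863 0.0075215  0.13012591] 34.2 [ 0.39655565 -0.12543282  0.07662307] [[ 0.0097  0.8572 -0.5149]
 [-0.0014 -0.515  -0.8572]
 [-1.      0.0091 -0.0038]]
```

View pics/w24.png

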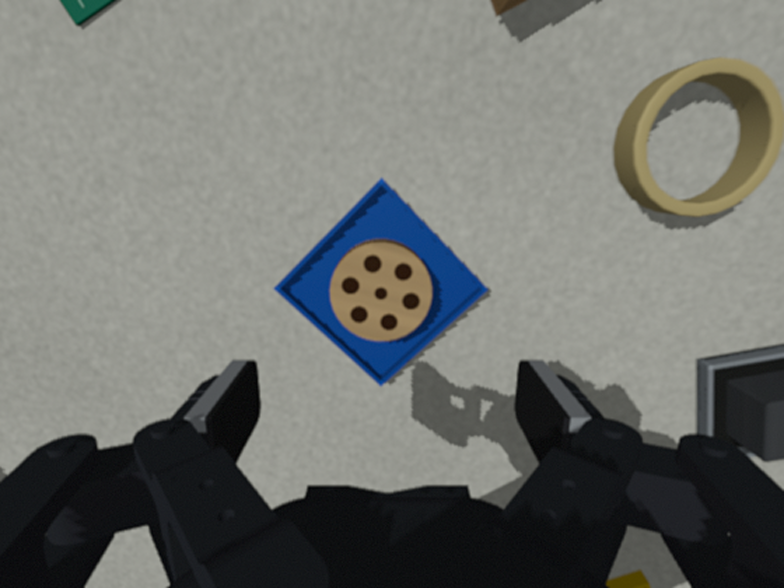

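Request:
{"api": "move_arm", "payload": {"moves": [[0, 0.35, 0.1, 0, 0, 0.027], [0, 0.7, 0.2, 0, 0, 0.054], [0, 1, 0.2, 0, 0, 0.0806]]}}

```text
t: 34.62
tool_pos: [0.451, 0.1292, 0.1487]
tool_rot: [1.231, 1.195, -1.231]
contact_force: [-0.4, -0.4, -0.5]
opening: 0.0853
```

Request:
{"api": "move_arm", "payload": {"moves": [[0, 0.35, 0, 0, 0, 0], [0, 0.7, 0, 0, 0, 0], [-0.03, 1, 0, 0, 0, 0]]}}

```text
t: 35.0
tool_pos: [0.4466, 0.2491, 0.1472]
tool_rot: [1.232, 1.194, -1.237]
contact_force: [-0.6, 0.1, -0.0]
opening: 0.0853
```

Request:
{"api": "move_arm", "payload": {"moves": [[0, 0.35, 0, 0, 0, 0], [0, 0.6, 0, 0, 0, 0], [0, 0.6, 0, 0, 0, 0], [0, 0.6, 0, 0, 0, 0], [0, 0.6, 0, 0, 0, 0]]}}

```text
t: 35.62
tool_pos: [0.4475, 0.3189, 0.1483]
tool_rot: [1.235, 1.192, -1.236]
contact_force: [0.2, -0.9, -0.6]
opening: 0.0856
```

```bash
python3 - <<'E'
from h import *
o=get_obs();print(o["tool_pos"],o["t"],o["contact_force"],R.from_rotvec(o["tool_rot"]).as_matrix().round(4));i,T=snap("wrist","w25",1.4)
E
```

```text
[0.44752201 0.31891007 0.14827451] 35.625 [ 0.1953039  -0.90456542 -0.64610348] [[-7.000e-04  9.994e-01 -3.580e-02]
 [-6.000e-04 -3.580e-02 -9.994e-01]
 [-1.000e+00 -7.000e-04  6.000e-04]]
```

View pics/w25.png

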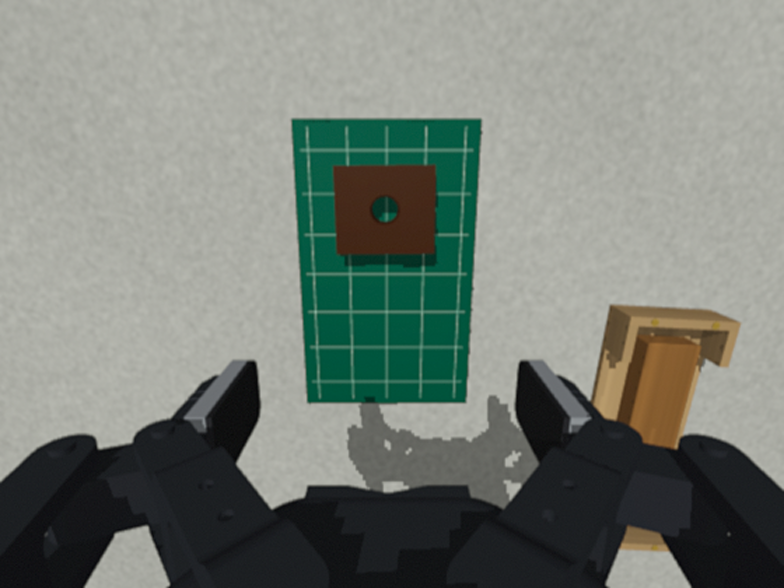

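```bash
python3 - <<'E'
from h import *
i,T=load("w25")
P=lambda z,*p:p2w(i,T,np.array(p)/1.4,z)
w=P(.021,(333,166),(435,166),(435,254),(337,254));print(w.round(4),w.mean(0))
for k in range(4):
    v=w[(k+1)%4]-w[k];print("  ",np.linalg.norm(v).round(4),np.degrees(np.arctan2(v[1],v[0])).round(1))
E
```

```text
[[0.4163 0.3922 0.021 ]
 [0.4778 0.39   0.021 ]
 [0.4775 0.3362 0.021 ]
 [0.4151 0.3384 0.021 ]] [0.4466918  0.36419385 0.021     ]
   0.0616 -2.1
   0.0538 -90.4
   0.0625 177.9
   0.0538 88.7
```

Request:
{"api": "move_arm", "payload": {"moves": [[-0.006, 0.372, 0, 0, 0, 0], [-0.006, 0.372, -0.3, 0, 0, 0], [-0.006, 0.372, -0.75, 0, 0, 0], [-0.006, 0.372, -0.75, 0, 0, 0], [-0.006, 0.372, -0.75, 0, 0, 0]]}}

```text
t: 36.3
tool_pos: [0.4479, 0.3647, 0.0604]
tool_rot: [1.237, 1.192, -1.234]
contact_force: [0.7, 0.5, 0.0]
opening: 0.0854
```

```bash
python3 - <<'E'
from h import *
o=get_obs();print(o["tool_pos"],o["t"]);i,T=snap("wrist","w26",1.4)
a=np.radians(-2);J=np.array([np.cos(a),np.sin(a),0]);L=np.array([-J[1],J[0],0]);c=np.array([.4467,.3642,.021])
print((w2p(i,T,[c+s*.031*J+t*.027*L for s,t in((-1,1),(1,1),(1,-1),(-1,-1))])*1.4).round())
E
```

```text
[0.4479436  0.36469006 0.06043805] 36.3
[[315. 273.]
 [458. 273.]
 [453. 385.]
 [320. 385.]]
```

View pics/w26.png

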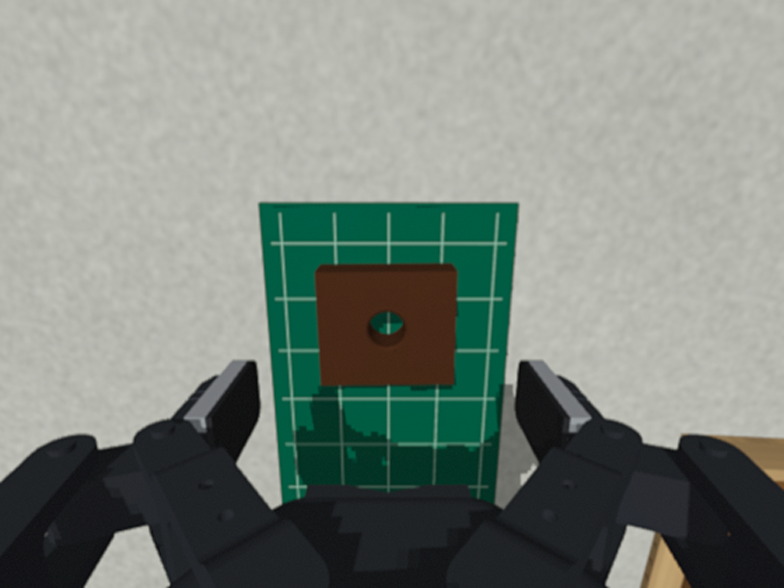

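Request:
{"api": "move_arm", "payload": {"moves": [[0, 0, -0.2, 0, 0, 0], [0, 0, -0.37, 0, 0, 0], [0, 0, -0.443, 0, 0, 0], [0, 0, -0.443, 0, 0, 0], [0, 0, -0.443, 0, 0, 0], [0, 0, -0.443, 0, 0, 0], [0, 0, -0.443, 0, 0, 0]]}}

```text
t: 37.22
tool_pos: [0.4473, 0.3648, 0.0061]
tool_rot: [1.235, 1.192, -1.234]
contact_force: [-0.2, 0.4, 0.6]
opening: 0.0853
```

```bash
python3 - <<'E'
from h import *
o=get_obs();print(o["tool_pos"],o["t"],o["contact_force"]);i,T=snap("wrist","w27",1.4)
E
```

```text
[0.44725576 0.36482699 0.00611335] 37.225 [-0.20997497  0.37016153  0.64246268]
```

View pics/w27.png

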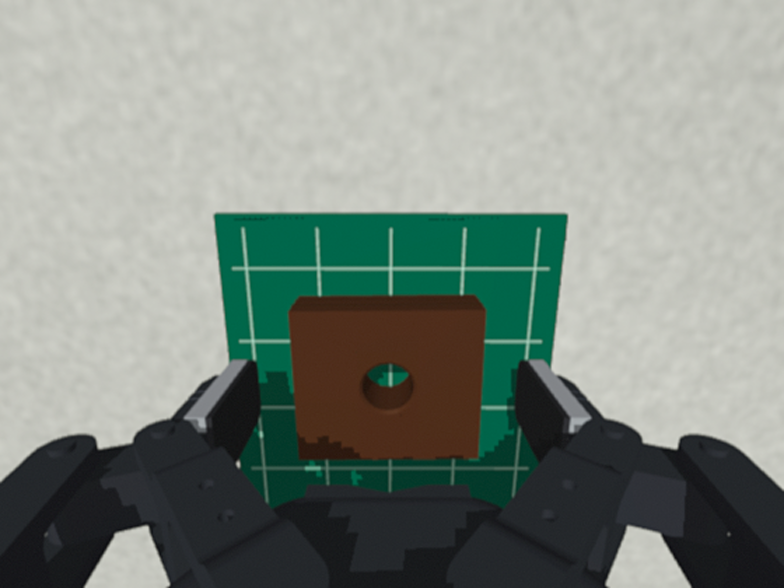

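Centred (block 290–485, jaws centre 387). Close and lift.

Request:
{"api": "move_arm", "payload": {"moves": [[0, 0, 0, 0, 0, 0], [0, 0, 0, 0, 0, 0], [0, 0, 0, 0, 0, 0], [0, 0, 0, 0, 0, 0], [0, 0, 0, 0, 0, 0]], "gripper": 1, "force": 30}}

```text
t: 37.9
tool_pos: [0.4472, 0.3647, 0.0059]
tool_rot: [1.235, 1.193, -1.234]
contact_force: [-0.5, 0.8, 2.3]
opening: 0.0608
```

Request:
{"api": "move_arm", "payload": {"moves": [[0, 0, 0.03, 0, 0, 0], [0, 0, 0.08, 0, 0, 0], [0, 0, 0.25, 0, 0, 0], [0, 0, 0.6, 0, 0, 0], [0, 0, 1, 0, 0, 0], [0, 0, 1, 0, 0, 0]]}}

```text
t: 38.65
tool_pos: [0.4503, 0.3667, 0.1329]
tool_rot: [1.244, 1.19, -1.224]
contact_force: [0.4, 0.8, -1.1]
opening: 0.0611
```

```bash
python3 - <<'E'
from h import *
o=get_obs();print(o["tool_pos"],o["t"],o["contact_force"],o["opening"]);i,T=snap("wrist","w28",1.4)
E
```

```text
[0.45026901 0.36672471 0.13288828] 38.65 [ 0.35916909  0.77866578 -1.07401098] 0.06107875349722345
```

View pics/w28.png

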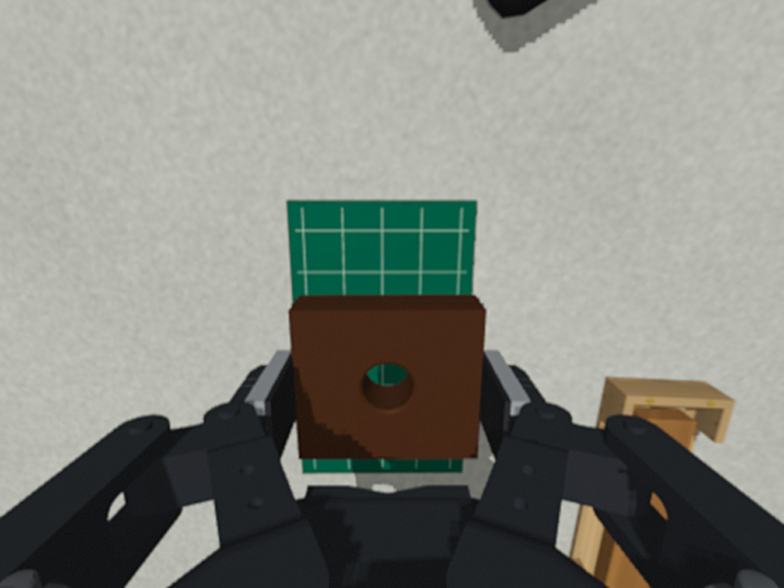

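Request:
{"api": "move_arm", "payload": {"moves": [[0, -0.35, 0.2, 0, 0, -0.018], [0, -0.7, 0.2, 0, 0, -0.018], [0, -1, 0.2, 0, 0, -0.018]]}}

```text
t: 39.08
tool_pos: [0.446, 0.2431, 0.1486]
tool_rot: [1.316, 1.136, -1.319]
contact_force: [0.3, 0.4, 0.6]
opening: 0.0612
```

Request:
{"api": "move_arm", "payload": {"moves": [[0, -0.35, 0, 0, 0, 0], [0, -0.7, 0, 0, 0, 0], [0, -1, 0, 0, 0, 0]]}}

```text
t: 39.45
tool_pos: [0.4457, 0.1231, 0.1483]
tool_rot: [1.316, 1.137, -1.32]
contact_force: [-0.0, -0.1, -0.5]
opening: 0.0614
```

Request:
{"api": "move_arm", "payload": {"moves": [[0, -0.35, 0, 0, 0, 0], [0, -0.7, 0, 0, 0, 0], [0, -1, 0, 0, 0, 0]]}}

```text
t: 39.83
tool_pos: [0.4458, 0.0033, 0.1483]
tool_rot: [1.316, 1.137, -1.319]
contact_force: [0.5, -0.2, 0.8]
opening: 0.0612
```

Request:
{"api": "move_arm", "payload": {"moves": [[0, -0.35, 0, 0, 0, 0], [0, -0.7, 0, 0, 0, 0], [0, -1, 0, 0, 0, 0]]}}

```text
t: 40.2
tool_pos: [0.4458, -0.1165, 0.1483]
tool_rot: [1.317, 1.138, -1.319]
contact_force: [-0.2, -0.3, -0.7]
opening: 0.0612
```

Request:
{"api": "move_arm", "payload": {"moves": [[0, -0.35, 0, 0, 0, 0], [0, -0.7, 0, 0, 0, 0], [0.05, -1, 0, 0, 0, 0]]}}

```text
t: 40.58
tool_pos: [0.4518, -0.2363, 0.1482]
tool_rot: [1.318, 1.138, -1.319]
contact_force: [0.6, 0.1, -0.4]
opening: 0.0612
```

Request:
{"api": "move_arm", "payload": {"moves": [[0, -0.3, 0, 0, 0, 0], [0, -0.45, 0, 0, 0, 0], [0, -0.45, 0, 0, 0, 0], [0, -0.45, 0, 0, 0, 0]]}}

```text
t: 41.08
tool_pos: [0.4528, -0.2882, 0.1491]
tool_rot: [1.317, 1.138, -1.317]
contact_force: [-0.6, 0.3, 0.4]
opening: 0.0613
```

```bash
python3 - <<'E'
from h import *
o=get_obs();print(o["tool_pos"],o["t"],o["contact_force"],o["opening"],R.from_rotvec(o["tool_rot"]).as_matrix().round(4));i,T=snap("wrist","w29",1.4)
E
```

```text
[ 0.45275148 -0.28819674  0.14909567] 41.075 [-0.59572338  0.31720779  0.42037046] 0.06130841658378171 [[-7.000e-04  9.892e-01 -1.465e-01]
 [ 1.200e-03 -1.465e-01 -9.892e-01]
 [-1.000e+00 -9.000e-04 -1.100e-03]]
```

```bash
cat > yel.py <<'E'
from h import *
def yel(name):
    i,T=load(name);f=i["frame"];hsv=cv2.cvtColor(f,cv2.COLOR_RGB2HSV)
    m=cv2.inRange(hsv,(20,150,60),(32,255,255));m=cv2.morphologyEx(m,cv2.MORPH_OPEN,np.ones((3,3),np.uint8))
    n,l,s,c=cv2.connectedComponentsWithStats(m);print([list(map(int,x)) for x in s[1:] if x[4]>30])
    k=1+np.argmax(s[1:,4]);M=(l==k)
    rows={}
    for r in range(s[k,1],s[k,1]+s[k,3],max(1,s[k,3]//14)):
        x=np.where(M[r])[0]
        if len(x): print(r,x.min(),x.max(),len(x))
    pts=np.argwhere(l>0)[:,::-1]
    return i,T,M
E
python3 - <<'E'
from yel import *
i,T,M=yel("w29")
E
```

```text
[[236, 204, 101, 8, 670], [262, 259, 30, 18, 409]]
204 238 287 50
205 237 334 98
206 236 335 100
207 236 335 100
208 236 336 101
209 236 336 101
210 236 336 101
211 236 336 19
```

```bash
python3 - <<'E'
from h import *
i,T=load("w29")
w=p2w(i,T,[(236.5,203.7),(336.7,204.7)],.012);v=w[1]-w[0];a=np.arctan2(v[1],v[0]);print(w,np.linalg.norm(v),np.degrees(a))
print("centre",w.mean(0)[:2]-.048*np.array([-np.sin(a),np.cos(a)]))
f=i["frame"]
# held block edges at row ~ 240
print(f[235,195:365].astype(int).sum(1).tolist())
E
```

```text
[[ 0.41348103 -0.28710963  0.012     ]
 [ 0.50688628 -0.30193699  0.012     ]] 0.09457479399357437 -9.01999922210811
centre [ 0.45265825 -0.34192972]
[532, 535, 535, 535, 533, 530, 530, 528, 530, 536, 522, 404, 205, 105, 122, 128, 128, 129, 124, 133, 125, 134, 126, 128, 126, 125, 127, 124, 130, 121, 123, 127, 127, 126, 122, 128, 126, 126, 129, 125, 125, 127, 130, 129, 121, 129, 128, 129, 126, 125, 126, 129, 129, 129, 124, 129, 124, 125, 122, 127, 124, 123, 130, 124, 127, 120, 122, 125, 122, 127, 129, 124, 128, 132, 128, 125, 128, 121, 124, 123, 128, 124, 126, 122, 129, 127, 128, 126, 124, 128, 128, 126, 128, 127, 122, 126, 130, 127, 124, 125, 125, 129, 130, 123, 128, 125, 129, 126, 128, 128, 125, 127, 126, 128, 126, 127, 122, 129, 123, 127, 124, 128, 128, 125, 124, 128, 127, 125, 127, 128, 127, 127, 123, 127, 123, 126, 124, 130, 124, 126, 121, 124, 123, 126, 125, 128, 127, 128, 121, 116, 129, 333, 526, 542, 535, 543, 548, 545, 537, 529, 526, 528, 531, 534, 534, 533, 535, 541, 547, 546]
```

Request:
{"api": "move_arm", "payload": {"moves": [[0, -0.436, 0, 0, 0, 0], [0, -0.436, -0.2, 0, 0, 0], [0, -0.436, -0.55, 0, 0, 0], [0, -0.436, -0.85, 0, 0, 0], [0, -0.436, -0.94, 0, 0, 0], [0, -0.436, -0.94, 0, 0, 0], [0, -0.436, -0.94, 0, 0, 0]]}}

```text
t: 42.0
tool_pos: [0.4542, -0.3425, 0.0389]
tool_rot: [1.316, 1.132, -1.316]
contact_force: [0.2, 0.3, -0.6]
opening: 0.0608
```

```bash
python3 - <<'E'
from yel import *
o=get_obs();print(o["tool_pos"],o["t"],o["contact_force"],o["opening"]);snap("wrist","w30",1.4);snap("scene","s30")
i,T,M=yel("w30")
E
```

```text
[ 0.45419139 -0.34253112  0.03888422] 42.0 [ 0.22688382  0.25831593 -0.56127013] 0.06077449324349841
[[189, 163, 173, 87, 9251], [262, 259, 30, 17, 383], [205, 302, 8, 14, 79], [342, 304, 6, 11, 53]]
163 193 356 164
169 189 360 172
175 190 360 171
181 190 359 170
187 190 359 170
193 191 359 169
199 191 358 168
205 192 358 167
211 192 357 166
217 193 357 31
223 193 356 24
229 194 356 24
235 194 355 23
241 195 355 22
247 195 354 22
```

```bash
python3 - <<'E'
from h import *
i,T=load("w30");f=i["frame"];hsv=cv2.cvtColor(f,cv2.COLOR_RGB2HSV)
m=cv2.inRange(hsv,(18,110,40),(34,255,255))
cols=[200,230,276,320,350];print([(c,int(np.where(m[140:200,c])[0].min()+140)) for c in cols])
w=p2w(i,T,[(189,162.5),(360.5,162.5)],.012);v=w[1]-w[0];a=np.arctan2(v[1],v[0]);print(w,np.linalg.norm(v),np.degrees(a))
print("centre",w.mean(0)[:2]-.048*np.array([-np.sin(a),np.cos(a)]))
l=p2w(i,T,[(195,247),(355,247)],.012);print(l.mean(0))
E
```

```text
[(200, 163), (230, 163), (276, 163), (320, 163), (350, 163)]
[[ 0.41254515 -0.28836828  0.012     ]
 [ 0.50604377 -0.30231569  0.012     ]] 0.09453318587142073 -8.48438374080279
centre [ 0.45221255 -0.34281668]
[ 0.45197975 -0.34495228  0.012     ]
```

Request:
{"api": "move_arm", "payload": {"moves": [[-0.004, -0.004, -0.1, 0, 0, 0], [-0.004, -0.004, -0.18, 0, 0, 0], [-0.004, -0.004, -0.205, 0, 0, 0], [-0.004, -0.004, -0.205, 0, 0, 0], [-0.004, -0.004, -0.205, 0, 0, 0]]}}

```text
t: 42.72
tool_pos: [0.4526, -0.3424, 0.0124]
tool_rot: [1.317, 1.135, -1.317]
contact_force: [-1.8, -0.8, -0.3]
opening: 0.061
```

Request:
{"api": "move_arm", "payload": {"moves": [[0, 0, -0.012, 0, 0, 0], [0, 0, -0.024, 0, 0, 0], [0, 0, -0.024, 0, 0, 0], [0, 0, -0.024, 0, 0, 0]]}}

```text
t: 43.22
tool_pos: [0.4525, -0.3422, 0.0093]
tool_rot: [1.317, 1.136, -1.317]
contact_force: [-0.9, -0.7, -0.3]
opening: 0.061
```

Request:
{"api": "move_arm", "payload": {"moves": [[0, 0, -0.008, 0, 0, 0], [0, 0, -0.008, 0, 0, 0], [0, 0, -0.008, 0, 0, 0], [0, 0, -0.008, 0, 0, 0]]}}

```text
t: 43.72
tool_pos: [0.4525, -0.3422, 0.0083]
tool_rot: [1.317, 1.136, -1.317]
contact_force: [-0.1, -0.4, -0.1]
opening: 0.0614
```

Request:
{"api": "move_arm", "payload": {"moves": [[0, 0, -0.008, 0, 0, 0], [0, 0, -0.008, 0, 0, 0], [0, 0, -0.008, 0, 0, 0], [0, 0, -0.008, 0, 0, 0]]}}

```text
t: 44.22
tool_pos: [0.4525, -0.3422, 0.0074]
tool_rot: [1.317, 1.136, -1.317]
contact_force: [0.1, -0.8, -0.6]
opening: 0.0612
```

Request:
{"api": "move_arm", "payload": {"moves": [[0, 0, -0.006, 0, 0, 0], [0, 0, -0.006, 0, 0, 0], [0, 0, -0.006, 0, 0, 0], [0, 0, -0.006, 0, 0, 0]]}}

```text
t: 44.72
tool_pos: [0.4525, -0.3423, 0.0069]
tool_rot: [1.317, 1.136, -1.317]
contact_force: [-1.1, -0.4, 2.2]
opening: 0.0611
```

Request:
{"api": "move_arm", "payload": {"moves": [[0, 0, -0.005, 0, 0, 0], [0, 0, -0.005, 0, 0, 0], [0, 0, -0.005, 0, 0, 0]]}}

```text
t: 45.1
tool_pos: [0.4525, -0.3423, 0.0068]
tool_rot: [1.317, 1.136, -1.317]
contact_force: [-2.5, 2.9, 6.6]
opening: 0.0614
```

Request:
{"api": "move_arm", "payload": {"moves": [[0, 0, 0, 0, 0, 0], [0, 0, 0, 0, 0, 0], [0, 0, 0, 0, 0, 0], [0, 0, 0, 0, 0, 0]], "gripper": 0}}

```text
t: 45.6
tool_pos: [0.4524, -0.3422, 0.0059]
tool_rot: [1.317, 1.136, -1.317]
contact_force: [0.2, 0.7, 0.1]
opening: 0.0852
```

Request:
{"api": "move_arm", "payload": {"moves": [[0, 0, 0.1, 0, 0, 0], [0, 0, 0.3, 0, 0, 0], [0, 0, 0.65, 0, 0, 0], [0, 0, 1, 0, 0, 0], [0, 0, 1, 0, 0, 0], [0, 0, 1, 0, 0, 0]]}}

```text
t: 46.35
tool_pos: [0.4524, -0.3421, 0.1263]
tool_rot: [1.317, 1.135, -1.317]
contact_force: [0.6, 0.0, -0.7]
opening: 0.0855
```

```bash
python3 - <<'E'
from h import *
o=get_obs();print(o["tool_pos"],o["t"],o["contact_force"],o["opening"])
i,T=snap("wrist","w31");f=i["frame"];hsv=cv2.cvtColor(f,cv2.COLOR_RGB2HSV)
a=np.radians(-8.8);J=np.array([np.cos(a),np.sin(a),0]);L=np.array([-J[1],J[0],0])
m=cv2.inRange(hsv,(18,110,40),(34,255,255));n,l,s,c=cv2.connectedComponentsWithStats(m);k=1+np.argmax(s[1:,4])
ct=max(cv2.findContours((l==k).astype(np.uint8),cv2.RETR_EXTERNAL,2)[0],key=cv2.contourArea)
w=p2w(i,T,ct[:,0],.012)[:,:2];print("tray",cv2.minAreaRect((w*1000).astype(np.float32)))
hull=np.zeros_like(m);cv2.drawContours(hull,[ct],-1,1,-1)
b=((f.astype(int).sum(2)<190)&(hull>0)&(f[:,:,0]<110)).astype(np.uint8);b=cv2.morphologyEx(b,cv2.MORPH_OPEN,np.ones((3,3)))
cs=[x for x in cv2.findContours(b,cv2.RETR_EXTERNAL,2)[0] if cv2.contourArea(x)>300]
for x in cs: print("block",cv2.contourArea(x),cv2.minAreaRect((p2w(i,T,x[:,0],.022)[:,:2]*1000).astype(np.float32)))
E
```

```text
[ 0.45237979 -0.34211405  0.12630466] 46.35 [ 0.64912611  0.02990064 -0.67304657] 0.08549940024051064
tray ((451.8722839355469, -343.51690673828125), (95.2311019897461, 95.85266876220703), 81.50591278076172)
block 4885.5 ((452.103759765625, -342.140625), (58.98014450073242, 62.91912841796875), 81.70637512207031)
```

```bash
python3 - <<'E'
from h import *
a,_=load("topA");i,T=snap("top","tF");A=a["frame"].astype(int);B=i["frame"].astype(int)
s0=cv2.imread("pics/scene0.png")[:,:,::-1].astype(int);j,Ts=snap("scene","sF");S=j["frame"].astype(int)
for n,(x0,y0,x1,y1) in dict(bottle=(258,125,290,160),tape=(265,168,304,206)).items():
    d=np.abs(A-B)[y0:y1,x0:x1].sum(2);print("top",n,d.mean(),d.max(),(d>60).sum())
for n,(x0,y0,x1,y1) in dict(bottle=(203,218,238,266),tape=(236,205,276,242)).items():
    d=np.abs(s0-S)[y0:y1,x0:x1].sum(2);print("scene",n,d.mean(),d.max(),(d>60).sum())
for n,p in dict(mat=(.446,.318,.003),wheel=(.451,.0078,.022),caul=(.631,.196,.024),weight=(.634,-.2005,.062),block=(.4524,-.325,.022),blkmat=(.446,.364,.003)).items():
    for nm,im,im0,c,t in(("top",B,A,i,T),("scene",S,s0,j,Ts)):
        u,v=w2p(c,t,[p])[0].round().astype(int);print(nm,n,u,v,im[v-1:v+2,u-1:u+2].mean((0,1)).round(),"before",im0[v-1:v+2,u-1:u+2].mean((0,1)).round())
E
```

```text
top bottle 26.85625 49 0
top tape 32.28542510121458 52 0
scene bottle 8.963095238095239 50 0
scene tape 8.668243243243243 38 0
top mat 160 264 [46. 88. 68.] before [31. 31. 28.]
scene mat 406 297 [21. 62. 45.] before [15. 13. 10.]
top wheel 277 263 [89. 73. 52.] before [ 33.  56. 108.]
scene wheel 329 194 [72. 52. 31.] before [ 5. 37. 99.]
top caul 206 194 [107.  71.  41.] before [120.  93.  59.]
scene caul 307 286 [92. 53. 20.] before [119.  86.  49.]
top weight 358 192 [138.  37.  33.] before [33. 34. 30.]
scene weight 228 157 [120.   1.   0.] before [127. 123. 113.]
top block 404 263 [49. 35. 26.] before [145. 121.  28.]
scene block 267 116 [30. 12.  3.] before [138. 106.   0.]
top blkmat 143 264 [36. 77. 58.] before [89. 61. 38.]
scene blkmat 420 314 [ 6. 47. 31.] before [85. 47. 18.]
```

All pieces are where they belong and the bystanders are unchanged, so I'm handing the job in.

```bash
python3 -c "
from station import *
print(get_obs()['t'],finish_job())"
```

```text
the job is handed in; nothing more can be done
46.5 None
```

I took the stack apart from the top down and handed the job in at 46.5 s. The order was weight to the steel tray, caul to its rack, wheel to the blue tray, then bearing block to the yellow tray. I lowered each piece until a light contact force of about 5–8 N showed at the expected floor height, then released it and lifted the gripper straight up.

**Placement:** Wrist pictures after release show the weight (before the gripper lifted), caul and wheel well inside their places and clear of the sides. The block measured within about 1.5 mm of the yellow tray's centre, with matching yaw. That block check was done by computation only, because the 40-picture viewing limit had been reached. Its measured outline was 59 x 63 mm against a true 54 x 62 mm, which I put down to shadow.

**Final camera checks:** The top and scene cameras show the right colours at all four target spots and a bare mat. The bottle and tape patches match the starting pictures, apart from an even, small brightness change.

**Regrip:** My first grip on the wheel held only about 5 mm of its edge. I opened, went about 3.5 mm lower and gripped again before lifting. In the wrist picture after the lift, the bearing block still lay in place on the mat.

No check failed.

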